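Change the lid in the veneer press

TASK

The dark box lid in the little veneer press has set: take it out and lay it across both battens of the drying rack, lengthwise and centred, then press the pale lid in its place. While the press is open, park its weight and its caul (the notched pressing board) on the green cutting mat, and leave them there until the dark lid is on the rack and the pale one in the press. Lay the pale lid square and centred on the white bed between the two posts, put the caul back on it with its notches round the posts, then the weight lengthwise on the middle of the caul, and leave the glue bottle, tape measure and spring clamp where they are.

Things in the scene. Friction and masses are not known exactly. Their poses are not given: they have to be found in the camera images.
- press: the veneer press, fixed: brown MDF base board 100 (x) x 190 (y) x 16 mm; on its middle a white bed 46 (x) x 104 (y) mm whose top is 28 mm above the bench; on its long axis, 68 mm either side of the middle (y = +-68 mm), an upright steel post 12 mm in diameter with a tapering nose, top 85 mm above the bench, with a foot collar 22 mm in diameter up to 20 mm above the bench. Origin: centre of the base's underside, at bench level; y along the board through both posts, z up
- rack: the drying rack, fixed: brown board 96 (x) x 124 (y) x 6 mm with two pale battens, 16 mm wide, 92 mm long along x, at y = +-35 mm; their tops are 24 mm above the bench. A lid lies lengthwise along y across both battens. Origin: centre of the underside, at bench level; z up
- mat: the green cutting mat with a pale grid, fixed, 140 (x) x 180 (y) x 3 mm. Origin: centre of the underside, at bench level; z up
- dark_lid: box lid with dark brown veneer, loose, 56 (x) x 110 (y) x 14 mm, about 60 g; at the start in the press, on the white bed (7 mm of slack to each post when centred), under the caul, its long edges showing. Origin: centre of the underside; y lengthwise; z up
- pale_lid: box lid with pale veneer, loose, otherwise the same as the dark one: 56 (x) x 110 (y) x 14 mm, about 60 g; at the start alone and flat on the bench. Origin: centre of the underside; y lengthwise; z up
- caul: the caul, loose: birch plywood board with a thin cork underside, 40 (x) x 160 (y) x 24 mm, about 120 g; each end has an open notch 18 mm wide and 22 mm deep that goes round a post of the press (3 mm slack each way across, 4 mm along). In the press its underside is 42 mm above the bench, on the lid. Origin: centre of the underside; y lengthwise; z up. Either way round is right
- weight: the press weight, loose: dark slate-blue steel block 40 (x) x 70 (y) x 30 mm with a bow handle of 12 mm round bar on top, the bar along y, 50 mm between its legs, its centre line 56 mm above the underside; about 0.7 kg; at the start on the middle of the caul. Grip the bar across x. Origin: centre of the underside; y lengthwise; z up. Either way round is right
- glue_bottle: bystander: white glue bottle with red tip, 57 mm in diameter, 170 mm high, standing loose on the bench. Origin: centre of the underside
- tape_measure: bystander: tape measure, about 58 x 77 x 62 mm, standing loose on the bench. Origin: centre of the underside
- spring_clamp: bystander: black spring clamp, 75 x 106 x 20 mm, lying loose on the bench. Origin: centre of the underside
There are look-alikes about, which are no part of the job. What is shaped like the weight but red is not meant.

How it is judged:
By the outcome, as a careful person would: the job done as asked, in the order asked, and still so for the second after the job is handed in, with the robot touching nothing.
It also fails if it takes over 122 s, if anything falls off the work surface, if the arm or the gripper's body presses on something with over 40 N, if the wrist force passes 120 N, or if a joint passes its speed limit or range.

ROBOT

A 7-joint arm with a two-finger parallel gripper is mounted at the origin on a cart in front of the work surface, level with it; the furniture and walls round the work are solid. World frame = base frame: x ahead of the robot, y to its left, z up, the work surface at z = 0. Lengths are in m, angles in rad, forces in N, time in s.
With the tool pointing down it reaches from about 0.425 to 0.925 m from the base axis. Payload 6.8 kg.
Tool frame: the origin (TCP) lies between the finger pads; the fingertips stand r.tcp_to_tips ahead of it and the grasp point (between the pads) lies 3 mm ahead of it (r.tcp_to_tips is the distance from the TCP to the fingertips, in m); z points along the fingers, y is the line along which they close (so a half turn about z gives the same grasp; the last joint's range is limited). The gripper opens to 85 mm and grips with 20 to 120 N. Pads are 22 mm wide; open, the fingers measure 114 mm over their backs; the gripper's body (76 mm by 85 mm) begins 54 mm behind the grasp point. The pads swing forward as they close: fully open they stand 13 mm farther back than shut.
Start: joints at [1.136, 0.477, 0.022, 1.555, -0.011, 1.109, -0.083], TCP at [0.217, -0.639, 0.253] pointing down, gripper open.
Joint ranges: [-2.96, 2.96], [-0.34, 2.1], [-1.41, 1.46], [0.24, 2.44], [-1.37, 4.51], [0.17, 1.92], [-2.96, 2.96]. Speed limits (rad/s): [2.39, 2.39, 3.14, 3.14, 3.14, 3.14, 3.14].

INTERFACE

Orientations are given as a rotation vector (axis times angle).
In Python, from bench import r gives the robot as it stands. The module is installed in compiled form; this text tells all that it offers.
- The arm moves only by the tool step_arm, never from a script. Its argument "moves" is a list of rows, each an object of numbers: "rx", "ry", "rz": the turn, a rotation vector about the tool's x, y, z in degrees; "dx", "dy", "dz": the shift along the tool's x, y, z in mm; "gripper": the opening, from -1 (shut) to 1 (fully open). In form: [{"rx": .., "ry": .., "rz": .., "dx": .., "dy": .., "dz": .., "gripper": ..}, ...]. A call has 1 to 20 rows; each row shifts and turns the commanded pose from where the row before left it, along the tool's axes as they then stand; what a row does not reach is not made up. A row lasts 1/8 s, in which the tool goes at most 62.5 mm and 10.7 degrees, less where a joint would pass 70% of its speed; a pose out of reach is approached as far as the arm can. A call is refused whole if a number of a shift passes 62.5 or a number of a turn 10.7, either way. A call with a gripper value outside its range is refused whole. The fingers move at their own pace and stop on an object; "grip_force" is the grip in N (left out, the last holds). Time passes only in rows, so rows that do not move let the fingers close. It gives the time, the measured TCP pose, the force, the opening and the grip force at its end, in the units of the state.
- r.get_obs(): the state, without advancing time (a new reading comes with each control period).
- r.grab_frame(name): name is "scene" or "side" or "wrist"; returns the picture (400x640x3 uint8, blue, green, red); there is no depth.
- r.camera_info(name): a dict with "mtx" (3x3 intrinsics, pixels), "rvec" (rotation vector, rad) and "tvec" (3), from world to camera coordinates, as OpenCV has them. Camera axes: x right, y down, z forward; pixel columns grow to the right and rows downward; lengths in m; the calibration is good to about 2 mm. A picture is of the moment at which its call begins: read the wrist's pose just before it. camera_info takes no time and is no camera call; for the wrist camera it gives the pose at the moment of the call.
- r.hand_in(): hands the job in; it is judged then, once.
The state is a dict: "clock": time; "joints": joint angles; "qvel": joint speeds; "tau": joint torques, N m; "tcp_pos": TCP position; "orientation": TCP orientation; "contact_force": force on the tool from outside, world axes, zero at the start; "moment": the same for the moment, N m; "grip_width": finger opening in m; "gripper_force": force on a finger pad.
Only numpy, scipy, OpenCV 4.12 (cv2) and the standard library are available. Lean on these libraries where they do the work, as an engineer would, in place of code of your own. Each camera call takes 0.05 s, during which the arm holds its last target. There are 200 camera calls.

## Working session

There is one attempt and no reset: what is moved stays moved. The work goes in short steps, Python scripts to look and compute and a tool call to move; the robot and the scene stay as the last step left them, time stands still between calls to the robot, and variables do not carry over. Pictures are saved under pics/ and viewed, at most 14 in all, crops included, and the job is handed in when it is done.

Besides the shell and the picture viewer there is one more tool, called after "Emit:" as name(argument=value, ...), one argument or row to a line, values as JSON. step_arm: Moves the arm, as the interface text tells. Its arguments: {"type":"object","properties":{"moves":{"type":"array","items":{"type":"object","properties":{"rx":{"type":"number"},"ry":{"type":"number"},"rz":{"type":"number"},"dx":{"type":"number"},"dy":{"type":"number"},"dz":{"type":"number"},"gripper":{"type":"number"}}}},"grip_force":{"type":"number"}},"required":["moves"]}

```bash
mkdir -p pics; python3 - <<'E'
from bench import r
import cv2
for n in("scene","side"):
    cv2.imwrite(f"pics/{n}0.png",r.grab_frame(n))
    c=r.camera_info(n); print(n,c)
o=r.get_obs();print(o,r.tcp_to_tips)
E
```

```text
scene {'mtx': array([[486.8838597 ,   0.        , 318.15313897],
       [  0.        , 486.8838597 , 199.74403153],
       [  0.        ,   0.        ,   1.        ]]), 'rvec': array([ 0.76951445, -2.28199324,  1.41641655]), 'tvec': array([0.32665529, 0.26949787, 0.8813157 ])}
side {'mtx': array([[399.61401872,   0.        , 322.73778041],
       [  0.        , 399.61401872, 202.46507008],
       [  0.        ,   0.        ,   1.        ]]), 'rvec': array([ 0.63075832, -2.50571251,  1.31281861]), 'tvec': array([0.41452075, 0.2797145 , 0.7015987 ])}
{'clock': 0.1, 'joints': array([ 1.13590745,  0.47772387,  0.0223833 ,  1.55633727, -0.01150587,
        1.10928381, -0.08312433]), 'qvel': array([ 6.98036455e-04, -3.96888572e-07,  9.26177047e-04, -1.96877298e-03,
        9.30189983e-05,  6.46732908e-04, -6.56035852e-04]), 'tau': array([ 3.51882685e-03, -5.97766435e+01,  1.61334224e+00, -2.81954116e+01,
        1.28533001e-02,  5.04177195e-03, -1.76283129e-05]), 'tcp_pos': array([ 0.21649246, -0.63882775,  0.25242584]), 'orientation': array([-3.09820568e+00, -5.10715061e-01,  6.16656062e-04]), 'contact_force': array([ 0.24618127, -0.50003166,  0.34628603]), 'moment': array([ 0.0198987 , -0.02454786,  0.01007599]), 'gripper_force': 0.0, 'grip_width': 0.08503205733301926} 0.022
```

View pics/scene0.png

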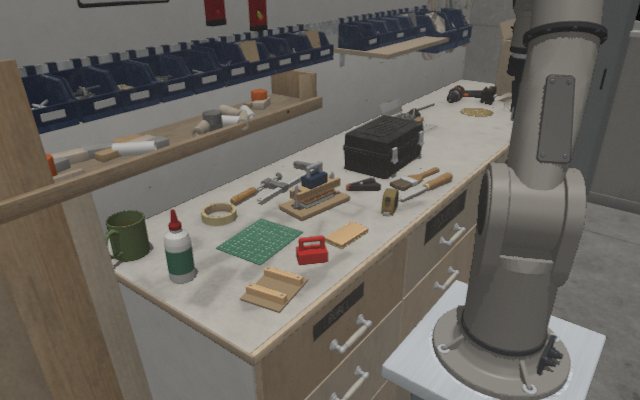

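View pics/side0.png

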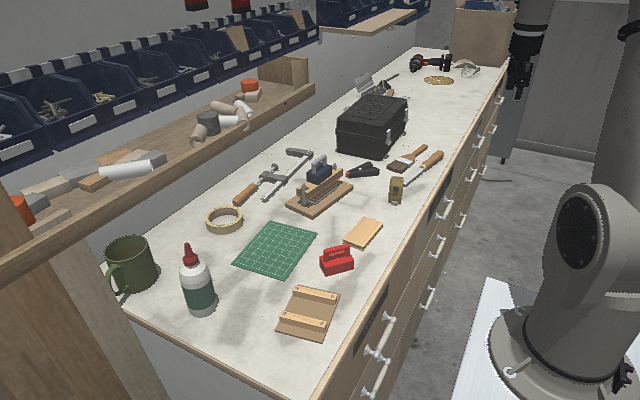

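The scene picture shows the press at (315,195), with the slate-blue weight on top at (318,178). The pale lid is at (346,235), the mat at (260,240) and the rack at (275,288). The red look-alike weight is at (312,250), the bottle at (179,255), the tape measure at (390,202) and the clamp at (364,185). The side view agrees: press (320,190), pale lid (363,233), mat (275,250), rack (308,313).

There are two weight-shaped things: the blue one at scene (318,178) and the red one at (312,250). The blue one is meant because it is slate-blue and sits on the caul. I'll confirm it in a crop.

```bash
cat > h.py <<'E'
import numpy as np, cv2
def cam(c):
    R=cv2.Rodrigues(np.array(c["rvec"]))[0]; return c["mtx"],R,np.array(c["tvec"]).ravel()
def ray(c,uv,z):
    K,R,t=cam(c); d=R.T@np.linalg.inv(K)@np.array([uv[0],uv[1],1.]); o=-R.T@t
    return o+d*(z-o[2])/d[2]
def proj(c,P):
    K,R,t=cam(c); return cv2.projectPoints(np.array(P,float).reshape(-1,3),R,t,K,None)[0].reshape(-1,2)
E
python3 - <<'E'
import cv2
a=cv2.imread("pics/scene0.png")[160:310,215:415]; cv2.imwrite("pics/c1.png",cv2.resize(a,None,fx=4,fy=4,interpolation=cv2.INTER_CUBIC))
a=cv2.imread("pics/side0.png")[140:350,190:420]; a=cv2.resize(a,None,fx=2.85,fy=2.85,interpolation=cv2.INTER_CUBIC);print(a.shape);cv2.imwrite("pics/c2.png",a)
E
```

```text
(598, 656, 3)
```

View pics/c1.png

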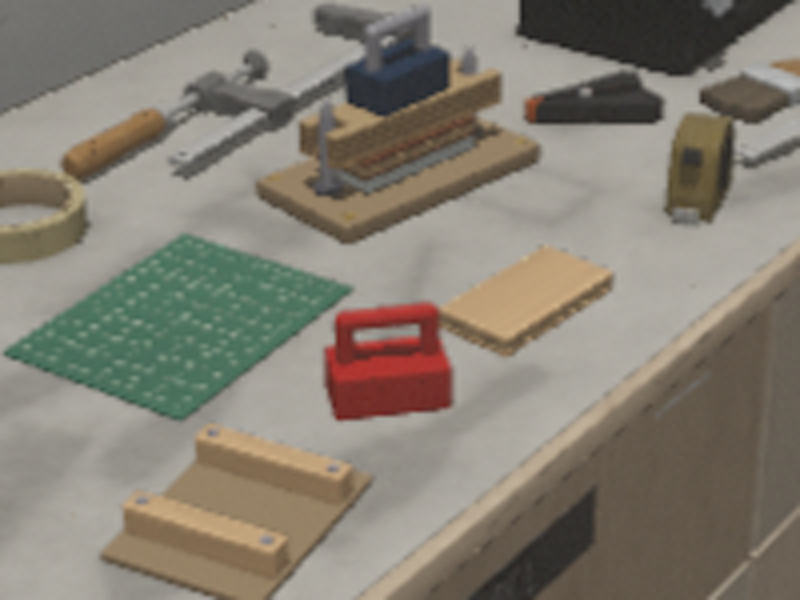

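View pics/c2.png

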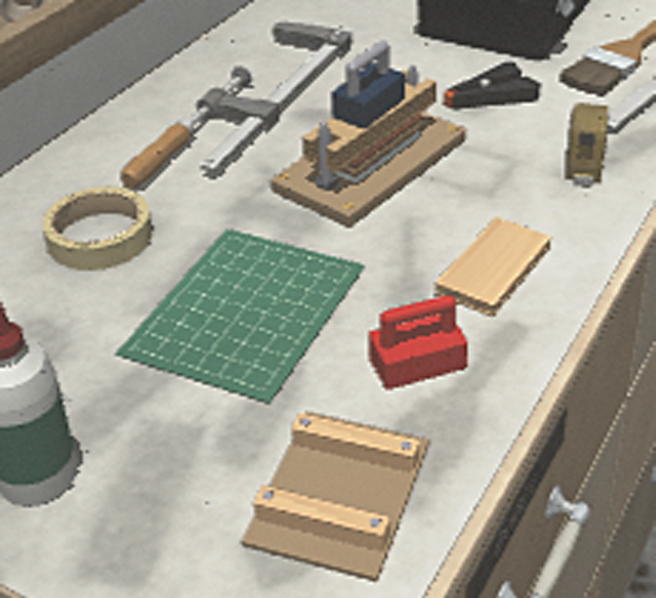

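Confirmed: the blue weight with the grey bow handle sits on the notched caul in the press (c1 (398,60)). The red block (c1 (390,360)) is the look-alike. It stands close to the pale lid (c1 (525,300)) and the rack (c1 (235,510)).

```bash
cat > fit.py <<'E'
from bench import r
from h import *
from scipy.optimize import least_squares
C={n:r.camera_info(n) for n in("scene","side")}
f1=lambda p:np.array(p)/4+[215,160]
f2=lambda p:np.array(p)/2.85+[190,140]
def rect(hx,hy,z): return {k:(sx*hx,sy*hy,z) for k,(sx,sy) in dict(bl=(1,1),fl=(-1,1),fr=(-1,-1),br=(1,-1)).items()}
def fit(name,obs,x0):
    def res(q):
        c,s=np.cos(q[2]),np.sin(q[2]); o=[]
        for cn,uv,P in obs:
            W=[q[0]+c*P[0]-s*P[1],q[1]+s*P[0]+c*P[1],P[2]]
            o.append((proj(C[cn],W)[0]-uv))
        return np.ravel(o)
    best=min((least_squares(res,[x0[0],x0[1],a],loss="soft_l1") for a in np.arange(0,6.28,.4)),key=lambda s:s.cost)
    print(name,np.round(best.x[:2],4),"yaw",round((np.degrees(best.x[2])+90)%180-90,1),"maxres",np.abs(res(best.x)).max().round(1))
E
python3 - <<'E'
from fit import *
g=lambda L1,L2,n:np.mean([ray(C["scene"],f1(p),n)for p in L1]+[ray(C["side"],f2(p),n)for p in L2],0)
def do(name,L1,L2,P):
    obs=[("scene",f1(a),p)for a,p in zip(L1,P) if a]+[("side",f2(a),p)for a,p in zip(L2,P) if a]
    x0=ray(obs[0][0] and C[obs[0][0]],obs[0][1],P[0][2])
    fit(name,obs,x0)
# corner order: left,front,right,back in image; long axis y runs left-back..., tried both windings
def cor(hx,hy,z): return [(hx,hy,z),(-hx,hy,z),(-hx,-hy,z),(hx,-hy,z)]
for nm,L1,L2,hx,hy,z in [
 ("pale",[(440,312),(508,347),(613,272),(545,245)],[(436,287),(494,306),(551,238),(498,217)],.028,.055,.014),
 ("mat",[(5,353),(180,418),(353,290),(185,234)],[(117,353),(270,402),(364,265),(232,229)],.07,.09,.003),
 ("pressbase",[(258,185),(348,229),(540,150),None],[(272,183),(350,217),(466,128),None],.05,.095,.016),
 ("rackscr",[(142,500),(267,541),(334,468),(210,433)],[(267,494),(376,522),(406,446),(305,422)],.037,.035,.024)]:
    do(nm,L1,L2,cor(hx,hy,z))
    for l,c,f in((L1,"scene",f1),(L2,"side",f2)):
        print("  ",c,np.round([ray(C[c],f(p),z)[:2] for p in l if p],3).tolist())
print("posts",[np.round(ray(C[c],f(p),.085),3) for c,f,p in(("scene",f1,(326,102)),("side",f2,(322,123)),("scene",f1,(470,48)),("side",f2,(413,67)))])
print("bar",[np.round(ray(C[c],f(p),.128),3) for c,f,p in(("scene",f1,(397,24)),("side",f2,(367,58)))])
print("red bar",[np.round(ray(C[c],f(p),.056),3) for c,f,p in(("scene",f1,(345,317)),("scene",f1,(430,310)),("side",f2,(386,320)),("side",f2,(448,305)))])
for n in C:
  print(n,"front edge bench",np.round(ray(C[n],(370,280) if n=="scene" else (384,300),0),3))
c=r.camera_info("wrist");K,R,t=cam(c);o=r.get_obs();T=cv2.Rodrigues(o["orientation"])[0]
print("wrist cam in tool",T.T@(-R.T@t-o["tcp_pos"]),(T.T@R.T).round(2).tolist(),K[0,0]);print(T.round(2).tolist())
E
```

```text
pale [ 0.4433 -0.1596] yaw -3.3 maxres 1.5
   scene [[0.472, -0.106], [0.414, -0.098], [0.413, -0.213], [0.468, -0.217]]
   side [[0.474, -0.104], [0.421, -0.105], [0.413, -0.212], [0.468, -0.219]]
mat [ 0.608  -0.0183] yaw 4.9 maxres 1.2
   scene [[0.666, 0.078], [0.531, 0.065], [0.544, -0.109], [0.684, -0.1]]
   side [[0.67, 0.077], [0.531, 0.064], [0.549, -0.114], [0.682, -0.103]]
pressbase [ 0.6186 -0.2541] yaw -8.4 maxres 1.9
   scene [[0.676, -0.166], [0.584, -0.153], [0.549, -0.33]]
   side [[0.679, -0.167], [0.586, -0.154], [0.557, -0.342]]
rackscr [0.4413 0.1132] yaw 11.2 maxres 1.0
   scene [[0.471, 0.155], [0.396, 0.142], [0.409, 0.072], [0.485, 0.088]]
   side [[0.474, 0.154], [0.398, 0.139], [0.411, 0.072], [0.485, 0.086]]
posts [array([ 0.629, -0.187,  0.085]), array([ 0.633, -0.188,  0.085]), array([ 0.605, -0.321,  0.085]), array([ 0.607, -0.32 ,  0.085])]
bar [array([ 0.611, -0.243,  0.128]), array([ 0.617, -0.247,  0.128])]
red bar [array([ 0.47 , -0.012,  0.056]), array([ 0.435, -0.048,  0.056]), array([ 0.469, -0.007,  0.056]), array([ 0.435, -0.044,  0.056])]
scene front edge bench [ 0.298 -0.039  0.   ]
side front edge bench [0.323 0.011 0.   ]
wrist cam in tool [ 0.07765456  0.00023863 -0.12025921] [[0.0, -0.95, -0.3], [1.0, 0.0, -0.0], [0.0, -0.3, 0.95]] 333.25748228146944
[[0.95, 0.32, -0.0], [0.32, -0.95, 0.0], [-0.0, -0.0, -1.0]]
```

```bash
cat >> h.py <<'E'
def pose():
    from bench import r
    o=r.get_obs(); T=cv2.Rodrigues(o["orientation"])[0]
    return np.array(o["tcp_pos"]),T,np.degrees(np.arctan2(T[1,0],T[0,0]))
def go(x,y,z,yaw,start=None):
    p,T,w=start if start else pose()
    a=np.radians(yaw); X=np.array([np.cos(a),np.sin(a)]); Y=np.array([np.sin(a),-np.cos(a)])
    d=np.array([x,y])-p[:2]; dw=(yaw-w+180)%360-180
    print("tgt",x,y,z,yaw,"| rz %.1f (tilt %.2f) then dx %.1f dy %.1f dz %.1f"%(-dw,np.degrees(np.arccos(min(1,-T[2,2]))),1e3*d@X,1e3*d@Y,1e3*(p[2]-z)))
    return (np.array([x,y,z]),T,yaw)
E
python3 - <<'E'
from fit import *
go(.6185,-.254,.25,80.5)
for n,c in C.items():
    for nm,p,z in([("bottle",(179,255),.08),("tape",(390,202),.03),("clamp",(364,185),.01),("toolbox",(383,155),.08),("shelfedge",(325,105),.3),("shelfedge",(325,105),.5)] if n=="scene" else [("bottle",(199,283),.08),("shelfedge",(315,90),.3),("shelfedge",(315,90),.5)]):
        print(n,nm,ray(c,p,z).round(3))
E
```

```text
tgt 0.6185 -0.254 0.25 80.5 | rz -61.8 (tilt 0.09) then dx 445.9 dy 333.0 dz 2.4
scene bottle [0.609 0.223 0.08 ]
scene tape [ 0.428 -0.349  0.03 ]
scene clamp [ 0.571 -0.439  0.01 ]
scene toolbox [ 0.565 -0.536  0.08 ]
scene shelfedge [ 0.582 -0.254  0.3  ]
scene shelfedge [0.14  0.336 0.5  ]
side bottle [0.627 0.206 0.08 ]
side shelfedge [ 0.647 -0.287  0.3  ]
side shelfedge [0.352 0.223 0.5  ]
```

Emit:
step_arm(
  moves=[
    {"rz":-10.5},
    {"rz":-10.5},
    {"rz":-10.5},
    {"rz":-10.5},
    {"rz":-10},
    {"rz":-10},
  ],
  grip_force=60,
)

```text
invalid input at $.moves[0]: expected keys rx, ry, rz, dx, dy, dz, gripper
```

Emit:
step_arm(
  moves=[
    {"rx":0,"ry":0,"rz":-10.5,"dx":0,"dy":0,"dz":0,"gripper":1},
    {"rx":0,"ry":0,"rz":-10.5,"dx":0,"dy":0,"dz":0,"gripper":1},
    {"rx":0,"ry":0,"rz":-10.5,"dx":0,"dy":0,"dz":0,"gripper":1},
    {"rx":0,"ry":0,"rz":-10.5,"dx":0,"dy":0,"dz":0,"gripper":1},
    {"rx":0,"ry":0,"rz":-10,"dx":0,"dy":0,"dz":0,"gripper":1},
    {"rx":0,"ry":0,"rz":-10,"dx":0,"dy":0,"dz":0,"gripper":1},
    {"rx":0,"ry":0,"rz":0,"dx":40,"dy":30,"dz":0,"gripper":1},
    {"rx":0,"ry":0,"rz":0,"dx":40,"dy":30,"dz":0,"gripper":1},
    {"rx":0,"ry":0,"rz":0,"dx":40,"dy":30,"dz":0,"gripper":1},
    {"rx":0,"ry":0,"rz":0,"dx":40,"dy":30,"dz":0,"gripper":1},
    {"rx":0,"ry":0,"rz":0,"dx":40,"dy":30,"dz":0,"gripper":0.0},
    {"rx":0,"ry":0,"rz":0,"dx":40,"dy":30,"dz":0,"gripper":0.0},
    {"rx":0,"ry":0,"rz":0,"dx":40,"dy":30,"dz":0,"gripper":0.0},
    {"rx":0,"ry":0,"rz":0,"dx":40,"dy":30,"dz":0,"gripper":0.0},
    {"rx":0,"ry":0,"rz":0,"dx":40,"dy":30,"dz":0,"gripper":0.0},
    {"rx":0,"ry":0,"rz":0,"dx":40,"dy":30,"dz":0,"gripper":0.0},
    {"rx":0,"ry":0,"rz":0,"dx":40,"dy":30,"dz":0,"gripper":0.0},
    {"rx":0,"ry":0,"rz":0,"dx":0,"dy":0,"dz":0,"gripper":0.0},
  ],
  grip_force=60,
)

```text
clock: 2.35
tcp_pos: [0.6161, -0.2525, 0.2528]
orientation: [-2.384, -2.043, -0.005]
contact_force: [-0.8, 0.6, 0.1]
grip_width: 0.0429
gripper_force: 0.0
```

```bash
python3 - <<'E'
from fit import *
go(.6185,-.254,.25,80.5); o=r.get_obs();print(o["clock"],o["joints"].round(2),o["grip_width"],r.tcp_to_tips)
c=r.camera_info("wrist");im=r.grab_frame("wrist");cv2.imwrite("pics/w1.png",im)
print(proj(c,[[.6185,-.254,.122]]))
E
```

```text
tgt 0.6185 -0.254 0.25 80.5 | rz 0.7 (tilt 0.20) then dx -1.1 dy 2.6 dz 2.8
2.35 [ 0.55  0.49 -0.36  1.56  0.18  1.13 -0.  ] 0.04292034209713965 0.022
[[326.08562235 202.53726831]]
```

View pics/w1.png

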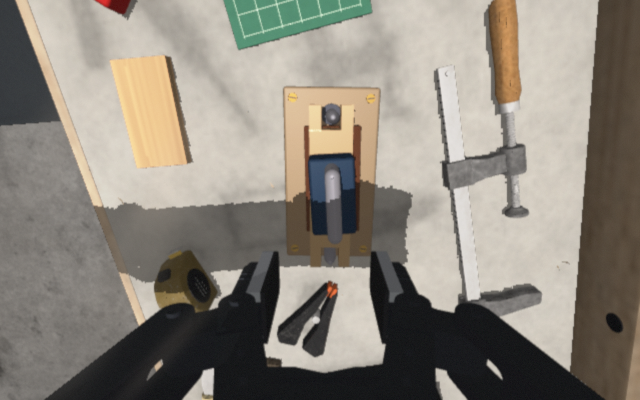

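The wrist view shows the press upright in the picture: base corners (286,87), (380,89), (285,257) and (376,262), post tips (332,112) and (330,254). The weight's bar runs from (332,172) to (335,239), and the pale lid is at (149,111).

```bash
python3 - <<'E'
from fit import *
c=r.camera_info("wrist")
def two(nm,a,b,z):
    A,B=ray(c,a,z),ray(c,b,z);m=(A+B)/2;d=A-B;print(nm,m.round(4)[:2],"len %.4f"%np.hypot(*d[:2]),"dir",np.degrees(np.arctan2(d[1],d[0])).round(1))
two("posts",(332,112),(330,254),.085)
two("bar",(332,172),(335,239),.122)
two("baseL",(286,87),(285,257),.016)
two("baseR",(380,89),(376,262),.016)
two("blocktopL",(309,157),(310,234),.096)
two("blocktopR",(354,156),(356,233),.096)
two("lidL",(305,126),(306,232),.042); two("lidR",(358,126),(359,232),.042)
two("caulfar",(309,106),(357,105),.066)
print("bed far",ray(c,(309,104),.066),ray(c,(355,104),.066))
two("pale L",(111,61),(137,166),.014);two("pale R",(164,56),(187,163),.014)
go(.6185,-.254,.15,80.5)
E
```

```text
posts [ 0.6213 -0.2557] len 0.1303 dir 80.5
bar [ 0.6218 -0.2616] len 0.0558 dir 83.9
baseL [ 0.572  -0.2558] len 0.1901 dir 78.6
baseR [ 0.6716 -0.2759] len 0.1945 dir 82.4
blocktopL [ 0.6019 -0.2581] len 0.0694 dir 80.9
blocktopR [ 0.641  -0.2634] len 0.0693 dir 84.0
lidL [ 0.5957 -0.2566] len 0.1108 dir 80.5
lidR [ 0.6491 -0.2651] len 0.1108 dir 83.2
caulfar [ 0.634  -0.1868] len 0.0424 dir 172.1
bed far [ 0.61323481 -0.18223877  0.066     ] [ 0.65335181 -0.18861732  0.066     ]
pale L [ 0.4186 -0.1641] len 0.1063 dir 85.4
pale R [ 0.4728 -0.1687] len 0.1077 dir 86.1
tgt 0.6185 -0.254 0.15 80.5 | rz 0.5 (tilt 0.08) then dx 2.3 dy 3.9 dz 102.6
```

```bash
python3 - <<'E'
from fit import *
for i in range(3): print(pose()[0].round(4),round(pose()[2],2))
go(.6217,-.2605,.130,81.3)
E
```

```text
[ 0.6143 -0.2557  0.2526] 80.97
[ 0.6143 -0.2557  0.2526] 80.97
[ 0.6143 -0.2557  0.2526] 80.97
tgt 0.6217 -0.2605 0.13 81.3 | rz -0.3 (tilt 0.08) then dx -3.7 dy 8.0 dz 122.6
```

Emit:
step_arm(
  moves=[
    {"rx":0,"ry":0,"rz":0,"dx":-4,"dy":8,"dz":30,"gripper":0.0},
    {"rx":0,"ry":0,"rz":0,"dx":0,"dy":0,"dz":30,"gripper":0.0},
    {"rx":0,"ry":0,"rz":0,"dx":0,"dy":0,"dz":20,"gripper":0.0},
    {"rx":0,"ry":0,"rz":0,"dx":0,"dy":0,"dz":0,"gripper":0.0},
    {"rx":0,"ry":0,"rz":0,"dx":0,"dy":0,"dz":0,"gripper":0.0},
  ],
)

```text
clock: 3.02
tcp_pos: [0.621, -0.264, 0.1745]
orientation: [2.393, 2.033, 0.001]
contact_force: [-0.0, -0.2, 0.5]
grip_width: 0.0424
gripper_force: 0.0
```

```bash
python3 - <<'E'
from fit import *
go(.6217,-.2605,.130,81.3)
cv2.imwrite("pics/w2.png",r.grab_frame("wrist"))
E
```

```text
tgt 0.6217 -0.2605 0.13 81.3 | rz -0.6 (tilt 0.09) then dx 3.5 dy 0.1 dz 44.5
```

View pics/w2.png

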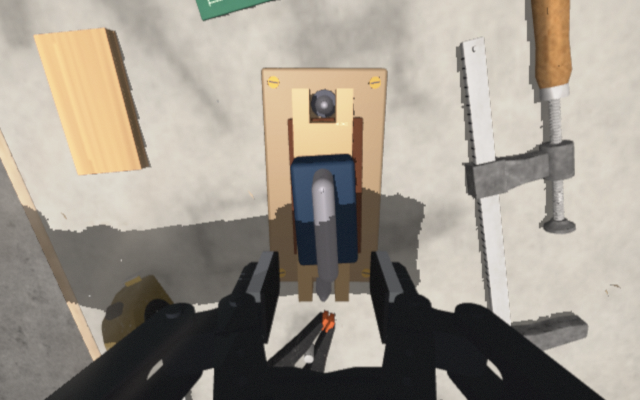

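The bar runs from (322,178) to about (325,258) and lies between the pads (columns 278 and 372). The far post is at (323,102), inside its notch.

```bash
python3 - <<'E'
from fit import *
c=r.camera_info("wrist")
def q(nm,pts,z):
    P=[ray(c,p,z)[:2] for p in pts];d=P[0]-P[1];print(nm,np.mean(P,0).round(4),np.hypot(*d).round(4),np.degrees(np.arctan2(d[1],d[0])).round(1))
q("blockL",[(292,158),(297,262)],.096);q("blockR",[(354,156),(357,262)],.096)
q("cauledge",[(293,89),(352,89)],.066)
q("post far",[(323,103),(323,103)],.08)
q("base far",[(263,69),(387,68)],.016)
q("lid far",[(289,118),(363,117)],.042)
E
```

```text
blockL [ 0.6053 -0.2532] 0.0693 81.8
blockR [ 0.6434 -0.2588] 0.0706 83.8
cauledge [ 0.6348 -0.1824] 0.0384 170.7
post far [ 0.6337 -0.1909] 0.0 0.0
base far [ 0.6392 -0.1665] 0.0966 171.1
lid far [ 0.6341 -0.2018] 0.0545 171.4
```

Emit:
step_arm(
  moves=[
    {"rx":0,"ry":0,"rz":-1,"dx":6,"dy":1.5,"dz":20,"gripper":0.0},
    {"rx":0,"ry":0,"rz":0,"dx":0,"dy":0,"dz":15,"gripper":0.0},
    {"rx":0,"ry":0,"rz":0,"dx":0,"dy":0,"dz":9,"gripper":0.0},
    {"rx":0,"ry":0,"rz":0,"dx":0,"dy":0,"dz":0,"gripper":-0.3},
    {"rx":0,"ry":0,"rz":0,"dx":0,"dy":0,"dz":0,"gripper":-1},
    {"rx":0,"ry":0,"rz":0,"dx":0,"dy":0,"dz":0,"gripper":-1},
    {"rx":0,"ry":0,"rz":0,"dx":0,"dy":0,"dz":0,"gripper":-1},
    {"rx":0,"ry":0,"rz":0,"dx":0,"dy":0,"dz":0,"gripper":-1},
    {"rx":0,"ry":0,"rz":0,"dx":0,"dy":0,"dz":0,"gripper":-1},
  ],
  grip_force=60,
)

```text
clock: 4.2
tcp_pos: [0.6233, -0.2579, 0.1297]
orientation: [2.376, 2.055, 0.001]
contact_force: [0.6, -0.6, 0.9]
grip_width: 0.0101
gripper_force: 58.4
```

```bash
python3 - <<'E'
from fit import *
p=pose();print(p[0],p[2],r.tcp_to_tips)
# weight parked at mat frame x=-0.042, y=0 ; caul at +0.038
m=np.array([.608,-.0183]);a=np.radians(4.9);R=np.array([[np.cos(a),-np.sin(a)],[np.sin(a),np.cos(a)]])
for off in(-.042,.038):
    t=m+R@[off,0];print(off,t.round(4)); go(*t.round(4),.22,94.9)
E
```

```text
[ 0.62328494 -0.25791922  0.1296771 ] 81.7159451614603 0.022
-0.042 [ 0.5662 -0.0219]
tgt 0.5662 -0.0219 0.22 94.9 | rz -13.2 (tilt 0.05) then dx 240.0 dy -36.7 dz -90.3
0.038 [ 0.6459 -0.0151]
tgt 0.6459 -0.0151 0.22 94.9 | rz -13.2 (tilt 0.05) then dx 240.0 dy 43.3 dz -90.3
```

Emit:
step_arm(
  moves=[
    {"rx":0,"ry":0,"rz":0,"dx":0,"dy":0,"dz":-10,"gripper":-1},
    {"rx":0,"ry":0,"rz":0,"dx":0,"dy":0,"dz":-25,"gripper":-1},
    {"rx":0,"ry":0,"rz":-6.6,"dx":0,"dy":0,"dz":-30,"gripper":-1},
    {"rx":0,"ry":0,"rz":-6.6,"dx":0,"dy":0,"dz":-25,"gripper":-1},
    {"rx":0,"ry":0,"rz":0,"dx":15,"dy":-2,"dz":0,"gripper":-1},
    {"rx":0,"ry":0,"rz":0,"dx":30,"dy":-5,"dz":0,"gripper":-1},
    {"rx":0,"ry":0,"rz":0,"dx":45,"dy":-7,"dz":0,"gripper":-1},
    {"rx":0,"ry":0,"rz":0,"dx":45,"dy":-7,"dz":0,"gripper":-1},
    {"rx":0,"ry":0,"rz":0,"dx":45,"dy":-7,"dz":0,"gripper":-1},
    {"rx":0,"ry":0,"rz":0,"dx":35,"dy":-5,"dz":0,"gripper":-1},
    {"rx":0,"ry":0,"rz":0,"dx":25,"dy":-4,"dz":0,"gripper":-1},
    {"rx":0,"ry":0,"rz":0,"dx":0,"dy":0,"dz":20,"gripper":-1},
    {"rx":0,"ry":0,"rz":0,"dx":0,"dy":0,"dz":40,"gripper":-1},
    {"rx":0,"ry":0,"rz":0,"dx":0,"dy":0,"dz":40,"gripper":-1},
    {"rx":0,"ry":0,"rz":0,"dx":0,"dy":0,"dz":30,"gripper":-1},
    {"rx":0,"ry":0,"rz":0,"dx":0,"dy":0,"dz":0,"gripper":-1},
    {"rx":0,"ry":0,"rz":0,"dx":0,"dy":0,"dz":0,"gripper":-1},
  ],
)

```text
clock: 6.32
tcp_pos: [0.5656, -0.0212, 0.0899]
orientation: [2.124, 2.314, 0.001]
contact_force: [0.5, -0.8, -5.4]
grip_width: 0.0101
gripper_force: 58.9
```

```bash
python3 - <<'E'
from fit import *
go(.5662,-.0219,.0672,94.9);print(r.get_obs()["contact_force"],r.get_obs()["moment"])
cv2.imwrite("pics/w3.png",np.hstack([cv2.resize(r.grab_frame("wrist"),(400,250)),r.grab_frame("side")[120:370,150:550]]))
E
```

```text
tgt 0.5662 -0.0219 0.0672 94.9 | rz 0.0 (tilt 0.03) then dx -0.8 dy 0.6 dz 22.7
[ 0.48105061 -0.77989367 -5.36382433] [ 0.01030703 -0.01146983 -0.02742584]
```

View pics/w3.png

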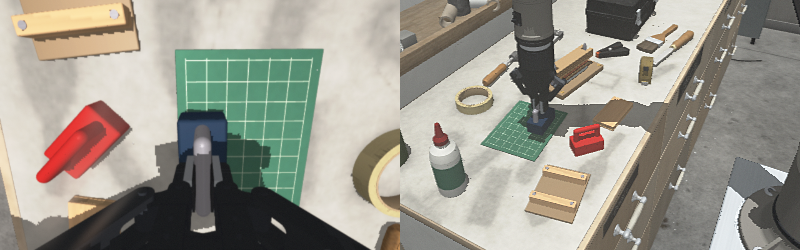

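The wrist half shows the weight held level, its left edge (178,115) just inside the mat's left edge. I'll shift 9 mm further onto the mat and set it down.

Emit:
step_arm(
  moves=[
    {"rx":0,"ry":0,"rz":0,"dx":-1,"dy":9,"dz":10,"gripper":-1},
    {"rx":0,"ry":0,"rz":0,"dx":0,"dy":0,"dz":8,"gripper":-1},
    {"rx":0,"ry":0,"rz":0,"dx":0,"dy":0,"dz":4,"gripper":-1},
    {"rx":0,"ry":0,"rz":0,"dx":0,"dy":0,"dz":0,"gripper":-1},
    {"rx":0,"ry":0,"rz":0,"dx":0,"dy":0,"dz":0,"gripper":-1},
  ],
)

```text
clock: 7.05
tcp_pos: [0.5745, -0.0221, 0.0672]
orientation: [-2.124, -2.315, 0.0]
contact_force: [0.6, 0.1, -5.3]
grip_width: 0.0101
gripper_force: 59.0
```

Emit:
step_arm(
  moves=[
    {"rx":0,"ry":0,"rz":0,"dx":0,"dy":0,"dz":1,"gripper":-1},
    {"rx":0,"ry":0,"rz":0,"dx":0,"dy":0,"dz":1,"gripper":-1},
    {"rx":0,"ry":0,"rz":0,"dx":0,"dy":0,"dz":0,"gripper":-1},
  ],
)

```text
clock: 7.42
tcp_pos: [0.5748, -0.022, 0.0666]
orientation: [2.123, 2.314, -0.0]
contact_force: [-4.6, -0.5, 8.9]
grip_width: 0.0096
gripper_force: 60.4
```

Emit:
step_arm(
  moves=[
    {"rx":0,"ry":0,"rz":0,"dx":0,"dy":0,"dz":0,"gripper":0.0},
    {"rx":0,"ry":0,"rz":0,"dx":0,"dy":0,"dz":0,"gripper":0.0},
    {"rx":0,"ry":0,"rz":0,"dx":0,"dy":0,"dz":0,"gripper":0.0},
    {"rx":0,"ry":0,"rz":0,"dx":0,"dy":0,"dz":-20,"gripper":0.0},
    {"rx":0,"ry":0,"rz":0,"dx":0,"dy":0,"dz":-50,"gripper":0.0},
    {"rx":0,"ry":0,"rz":0,"dx":0,"dy":0,"dz":-50,"gripper":0.0},
    {"rx":0,"ry":0,"rz":6.6,"dx":0,"dy":0,"dz":0,"gripper":0.4},
    {"rx":0,"ry":0,"rz":6.6,"dx":0,"dy":0,"dz":0,"gripper":0.4},
    {"rx":0,"ry":0,"rz":0,"dx":-45,"dy":3,"dz":0,"gripper":0.4},
    {"rx":0,"ry":0,"rz":0,"dx":-45,"dy":3,"dz":0,"gripper":0.4},
    {"rx":0,"ry":0,"rz":0,"dx":-45,"dy":3,"dz":0,"gripper":0.4},
    {"rx":0,"ry":0,"rz":0,"dx":-45,"dy":3,"dz":0,"gripper":0.4},
    {"rx":0,"ry":0,"rz":0,"dx":-45,"dy":2,"dz":0,"gripper":0.4},
    {"rx":0,"ry":0,"rz":0,"dx":0,"dy":0,"dz":0,"gripper":0.4},
  ],
)

```text
clock: 9.18
tcp_pos: [0.5549, -0.2519, 0.1865]
orientation: [2.382, 2.045, -0.002]
contact_force: [-0.8, 0.4, 0.2]
grip_width: 0.0596
gripper_force: 0.0
```

```bash
python3 - <<'E'
from fit import *
go(.6233,-.2579,.068,81.7);print(r.get_obs()["grip_width"],r.get_obs()["contact_force"])
cv2.imwrite("pics/w4.png",r.grab_frame("wrist"))
E
```

```text
tgt 0.6233 -0.2579 0.068 81.7 | rz -0.4 (tilt 0.14) then dx 4.0 dy 68.5 dz 118.5
0.05964469576154375 [-0.81881412  0.39904447  0.23303614]
```

View pics/w4.png

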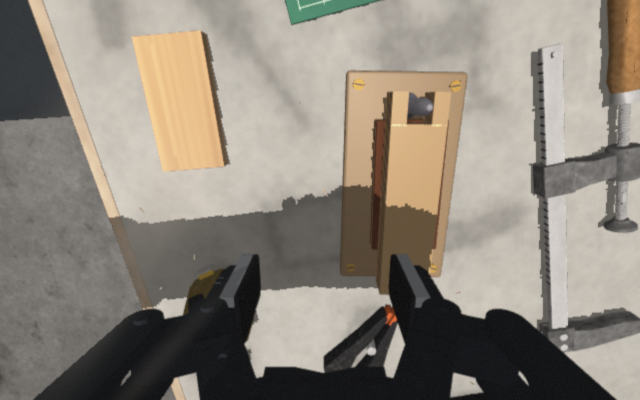

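The caul sits in the press, its far end at (391,92)–(449,93) and its left edge running down to (379,290). The gripper is still 68 mm short in y.

Emit:
step_arm(
  moves=[
    {"rx":0,"ry":0,"rz":0,"dx":2,"dy":34,"dz":0,"gripper":0.4},
    {"rx":0,"ry":0,"rz":-0.4,"dx":2,"dy":34.5,"dz":0,"gripper":0.4},
    {"rx":0,"ry":0,"rz":0,"dx":0,"dy":0,"dz":40,"gripper":0.4},
    {"rx":0,"ry":0,"rz":0,"dx":0,"dy":0,"dz":35,"gripper":0.4},
    {"rx":0,"ry":0,"rz":0,"dx":0,"dy":0,"dz":0,"gripper":0.4},
    {"rx":0,"ry":0,"rz":0,"dx":0,"dy":0,"dz":0,"gripper":0.4},
  ],
)

```text
clock: 9.98
tcp_pos: [0.6257, -0.2518, 0.1122]
orientation: [2.366, 2.064, 0.003]
contact_force: [-0.0, 0.3, 0.5]
grip_width: 0.0598
gripper_force: 0.0
```

```bash
python3 - <<'E'
from fit import *
go(.6233,-.2579,.068,81.7)
im=r.grab_frame("wrist");cv2.imwrite("pics/w5.png",cv2.resize(im[40:340,200:460],None,fx=2,fy=2))
E
```

```text
tgt 0.6233 -0.2579 0.068 81.7 | rz 0.5 (tilt 0.13) then dx -6.4 dy -1.4 dz 44.2
```

View pics/w5.png

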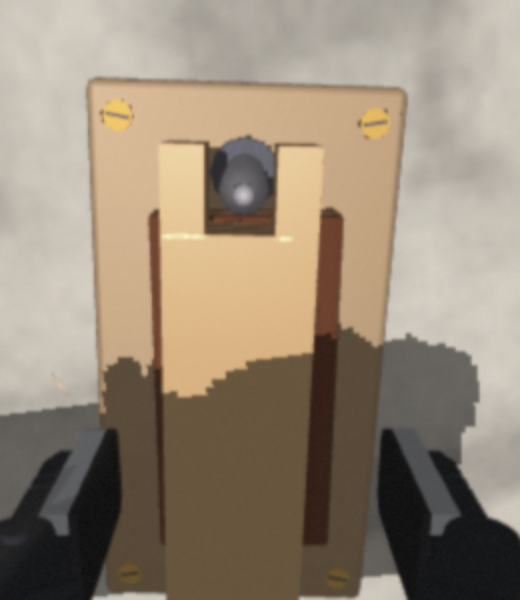

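The caul, lid and base are all visible. The caul's far corners are at (160,143) and (323,147), the lid's corners run from (150,211) to (327,545), and the base's far corners are at (90,80) and (406,92) (2x crop, offset (200,40)).

```bash
python3 - <<'E'
from fit import *
c=r.camera_info("wrist")
f=lambda p:np.array(p)/2+[200,40]
def q(nm,pts,z):
    P=np.array([ray(c,f(p),z)[:2] for p in pts]);print(nm,P.mean(0).round(4),[np.degrees(np.arctan2(*(P[i]-P[j])[::-1])).round(1) for i,j in((0,3),(1,2),(1,0))],np.linalg.norm(P[0]-P[1]).round(4),np.linalg.norm(P[0]-P[3]).round(4))
q("base",[(90,80),(406,90),(378,596),(107,593)],.016)
q("lid",[(150,211),(342,211),(327,545),(163,543)],.042)
q("caul",[(160,143),(323,146),(298,598),(167,598)],.066)
go(.6233,-.2579,.068,81.7)
E
```

```text
base [ 0.6251 -0.2597] [np.float64(80.1), np.float64(82.9), np.float64(-9.5)] 0.0969 0.188
lid [ 0.6257 -0.2564] [np.float64(81.9), np.float64(82.0), np.float64(-7.9)] 0.0547 0.1103
caul [ 0.6245 -0.2475] [np.float64(80.8), np.float64(80.8), np.float64(-8.9)] 0.0394 0.1321
tgt 0.6233 -0.2579 0.068 81.7 | rz 0.5 (tilt 0.19) then dx -6.0 dy -1.7 dz 44.7
```

Emit:
step_arm(
  moves=[
    {"rx":0,"ry":0,"rz":0.8,"dx":-6,"dy":-1,"dz":20,"gripper":0.4},
    {"rx":0,"ry":0,"rz":0,"dx":0,"dy":0,"dz":15,"gripper":0.4},
    {"rx":0,"ry":0,"rz":0,"dx":0,"dy":0,"dz":8,"gripper":0.4},
    {"rx":0,"ry":0,"rz":0,"dx":0,"dy":0,"dz":0,"gripper":-0.1},
    {"rx":0,"ry":0,"rz":0,"dx":0,"dy":0,"dz":0,"gripper":-1},
    {"rx":0,"ry":0,"rz":0,"dx":0,"dy":0,"dz":0,"gripper":-1},
    {"rx":0,"ry":0,"rz":0,"dx":0,"dy":0,"dz":0,"gripper":-1},
    {"rx":0,"ry":0,"rz":0,"dx":0,"dy":0,"dz":0,"gripper":-1},
  ],
  grip_force=50,
)

```text
clock: 11.02
tcp_pos: [0.6226, -0.2585, 0.0674]
orientation: [2.383, 2.047, 0.0]
contact_force: [0.6, -0.4, -1.0]
grip_width: 0.0389
gripper_force: 51.8
```

```bash
python3 - <<'E'
from fit import *
print(pose()[0].round(4),pose()[2],r.get_obs()["contact_force"])
m=np.array([.608,-.0183]);a=np.radians(4.9);R=np.array([[np.cos(a),-np.sin(a)],[np.sin(a),np.cos(a)]])
t=m+R@[.042,0]; go(*t.round(4),.15,94.9)
E
```

```text
[ 0.6226 -0.2585  0.0674] 81.32130448304565 [ 0.59267627 -0.35088885 -0.99344204]
tgt 0.6498 -0.0147 0.15 94.9 | rz -13.6 (tilt 0.01) then dx 240.6 dy 47.9 dz -82.6
```

Emit:
step_arm(
  moves=[
    {"rx":0,"ry":0,"rz":0,"dx":0,"dy":0,"dz":-8,"gripper":-1},
    {"rx":0,"ry":0,"rz":0,"dx":0,"dy":0,"dz":-15,"gripper":-1},
    {"rx":0,"ry":0,"rz":0,"dx":0,"dy":0,"dz":-30,"gripper":-1},
    {"rx":0,"ry":0,"rz":0,"dx":0,"dy":0,"dz":-30,"gripper":-1},
    {"rx":0,"ry":0,"rz":-6.8,"dx":0,"dy":0,"dz":0,"gripper":-1},
    {"rx":0,"ry":0,"rz":-6.8,"dx":0,"dy":0,"dz":0,"gripper":-1},
    {"rx":0,"ry":0,"rz":0,"dx":20,"dy":4,"dz":0,"gripper":-1},
    {"rx":0,"ry":0,"rz":0,"dx":40,"dy":8,"dz":0,"gripper":-1},
    {"rx":0,"ry":0,"rz":0,"dx":40,"dy":8,"dz":0,"gripper":-1},
    {"rx":0,"ry":0,"rz":0,"dx":40,"dy":8,"dz":0,"gripper":-1},
    {"rx":0,"ry":0,"rz":0,"dx":40,"dy":8,"dz":0,"gripper":-1},
    {"rx":0,"ry":0,"rz":0,"dx":40,"dy":8,"dz":0,"gripper":-1},
    {"rx":0,"ry":0,"rz":0,"dx":20,"dy":4,"dz":0,"gripper":-1},
    {"rx":0,"ry":0,"rz":0,"dx":0,"dy":0,"dz":20,"gripper":-1},
    {"rx":0,"ry":0,"rz":0,"dx":0,"dy":0,"dz":30,"gripper":-1},
    {"rx":0,"ry":0,"rz":0,"dx":0,"dy":0,"dz":30,"gripper":-1},
    {"rx":0,"ry":0,"rz":0,"dx":0,"dy":0,"dz":20,"gripper":-1},
    {"rx":0,"ry":0,"rz":0,"dx":0,"dy":0,"dz":0,"gripper":-1},
    {"rx":0,"ry":0,"rz":0,"dx":0,"dy":0,"dz":0,"gripper":-1},
  ],
)

```text
clock: 13.4
tcp_pos: [0.6505, -0.0157, 0.051]
orientation: [2.124, 2.313, 0.001]
contact_force: [0.3, 0.1, -1.5]
grip_width: 0.0389
gripper_force: 51.9
```

```bash
python3 - <<'E'
from fit import *
go(.6498,-.0147,.0284,94.9);print(r.get_obs()["contact_force"])
cv2.imwrite("pics/w6.png",np.hstack([cv2.resize(r.grab_frame("wrist"),(400,250)),r.grab_frame("side")[120:370,150:550]]))
E
```

```text
tgt 0.6498 -0.0147 0.0284 94.9 | rz -0.0 (tilt 0.07) then dx 1.0 dy -0.6 dz 22.6
[ 0.33701298  0.11868877 -1.53446671]
```

View pics/w6.png

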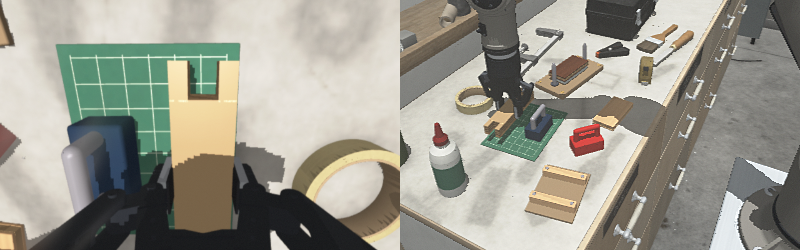

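```bash
python3 - <<'E'
from fit import *
c=r.camera_info("wrist"); g=lambda p:np.array(p)*1.6
p=pose()
ct=p[0][2]-.0674+.066
A=(ray(c,g((169,61)),ct)+ray(c,g((238,62)),ct))[:2]/2
M=[ray(c,g((57,44)),.003)[:2],ray(c,g((241,44)),.003)[:2]]
ax=np.array([np.cos(np.radians(94.9)),np.sin(np.radians(94.9))])
print("caul far edge",A,"centre",A-.08*ax,"tcp",p[0],"mat far corners",M,np.linalg.norm(M[0]-M[1]),"far margin",(np.mean(M,0)-A)@ax)
print("caul right margin",np.linalg.norm(M[1]-ray(c,g((238,62)),ct)[:2]), "mat centre",np.mean(M,0)-.09*ax)
E
```

```text
caul far edge [0.64597094 0.06102031] centre [ 0.65280429 -0.01868732] tcp [ 0.650857   -0.01527766  0.0516383 ] mat far corners [array([0.5349579 , 0.06416751]), array([0.67334081, 0.0760454 ])] 0.13889172892381912 far margin 0.01262521060566059
caul right margin 0.015920269899938413 mat centre [ 0.61183688 -0.01956462]
```

The caul is held level over the mat (far end at (169,61)–(238,62)), with about 12 mm margin at the far end and 8 mm at the right. I'll lower it.

Emit:
step_arm(
  moves=[
    {"rx":0,"ry":0,"rz":0,"dx":2,"dy":-2,"dz":10,"gripper":-1},
    {"rx":0,"ry":0,"rz":0,"dx":0,"dy":0,"dz":7,"gripper":-1},
    {"rx":0,"ry":0,"rz":0,"dx":0,"dy":0,"dz":4,"gripper":-1},
    {"rx":0,"ry":0,"rz":0,"dx":0,"dy":0,"dz":2,"gripper":-1},
    {"rx":0,"ry":0,"rz":0,"dx":0,"dy":0,"dz":1,"gripper":-1},
    {"rx":0,"ry":0,"rz":0,"dx":0,"dy":0,"dz":0,"gripper":-1},
  ],
)

```text
clock: 14.25
tcp_pos: [0.6473, -0.0134, 0.0276]
orientation: [-2.124, -2.315, 0.002]
contact_force: [-6.0, -0.6, 10.8]
grip_width: 0.0391
gripper_force: 53.5
```

Emit:
step_arm(
  moves=[
    {"rx":0,"ry":0,"rz":0,"dx":0,"dy":0,"dz":0,"gripper":0.2},
    {"rx":0,"ry":0,"rz":0,"dx":0,"dy":0,"dz":0,"gripper":0.2},
    {"rx":0,"ry":0,"rz":0,"dx":0,"dy":0,"dz":-20,"gripper":0.2},
    {"rx":0,"ry":0,"rz":0,"dx":0,"dy":0,"dz":-50,"gripper":0.2},
    {"rx":0,"ry":0,"rz":0,"dx":0,"dy":0,"dz":-55,"gripper":0.2},
    {"rx":0,"ry":0,"rz":6.5,"dx":0,"dy":0,"dz":0,"gripper":0.75},
    {"rx":0,"ry":0,"rz":6.5,"dx":0,"dy":0,"dz":0,"gripper":0.75},
    {"rx":0,"ry":0,"rz":0,"dx":-45,"dy":2,"dz":0,"gripper":0.75},
    {"rx":0,"ry":0,"rz":0,"dx":-50,"dy":2,"dz":0,"gripper":0.75},
    {"rx":0,"ry":0,"rz":0,"dx":-50,"dy":2,"dz":0,"gripper":0.75},
    {"rx":0,"ry":0,"rz":0,"dx":-50,"dy":2,"dz":0,"gripper":0.75},
    {"rx":0,"ry":0,"rz":0,"dx":-50,"dy":3,"dz":0,"gripper":0.75},
    {"rx":0,"ry":0,"rz":0,"dx":0,"dy":0,"dz":20,"gripper":0.75},
    {"rx":0,"ry":0,"rz":0,"dx":0,"dy":0,"dz":0,"gripper":0.75},
    {"rx":0,"ry":0,"rz":0,"dx":0,"dy":0,"dz":0,"gripper":0.75},
  ],
)

```text
clock: 16.12
tcp_pos: [0.6249, -0.2553, 0.132]
orientation: [-2.369, -2.063, -0.002]
contact_force: [-0.4, -0.4, 0.6]
grip_width: 0.0748
gripper_force: 0.0
```

```bash
python3 - <<'E'
from fit import *
go(.624,-.258,.042,82);print(r.get_obs()["contact_force"],r.get_obs()["grip_width"])
im=r.grab_frame("wrist");cv2.imwrite("pics/w7.png",cv2.resize(im[20:320,160:480],None,fx=2,fy=2))
E
```

```text
tgt 0.624 -0.258 0.042 82 | rz 0.1 (tilt 0.07) then dx -2.8 dy -0.5 dz 90.0
[-0.36646084 -0.4481298   0.5615687 ] 0.07478315802733673
```

View pics/w7.png

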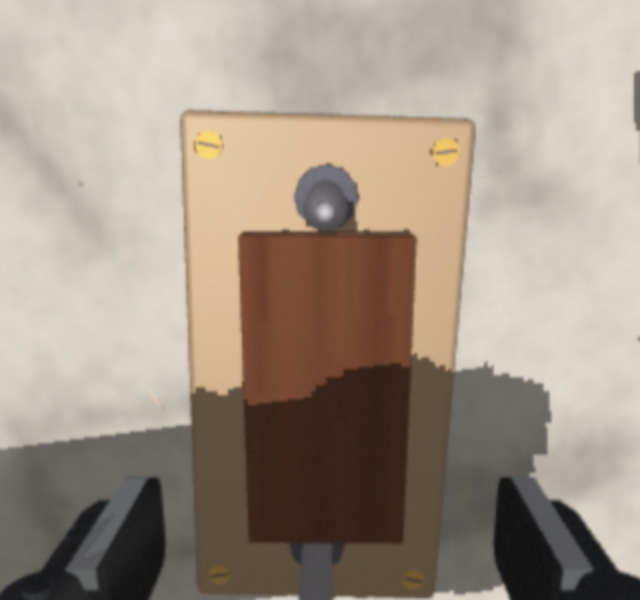

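The caul is off and the dark lid is fully visible: corners (239,234), (415,234), (403,541) and (248,541) in the 2x crop. The base's screws are at (209,145), (446,151), (414,580) and (218,576).

```bash
cat > q.py <<'E'
from fit import *
def q(c,f,nm,pts,z):
    P=np.array([ray(c,f(p),z)[:2] for p in pts])
    an=lambda d:np.degrees(np.arctan2(d[1],d[0]))
    print(nm,P.mean(0).round(4),"yaw",np.round([an(P[0]-P[3]),an(P[1]-P[2]),an(P[1]-P[0])+90,an(P[2]-P[3])+90],1),"w,l",np.linalg.norm(P[0]-P[1]).round(4),np.linalg.norm(P[0]-P[3]).round(4))
    return P
E
python3 - <<'E'
from q import *
c=r.camera_info("wrist"); f=lambda p:np.array(p)/2+[160,20]
q(c,f,"base",[(182,113),(474,121),(437,597),(197,592)],.016)
q(c,f,"screws",[(209,145),(446,151),(414,580),(218,576)],.016)
q(c,f,"lid",[(239,234),(415,234),(403,541),(248,541)],.042)
go(.624,-.258,.042,82)
E
```

```text
base [ 0.6234 -0.259 ] yaw [80.2 81.1 80.6 80.7] w,l 0.0973 0.1867
screws [ 0.6229 -0.2599] yaw [80.3 80.6 80.7 80.7] w,l 0.08 0.1688
lid [ 0.6254 -0.2562] yaw [81.5 82.  82.1 82.1] w,l 0.0549 0.1092
tgt 0.624 -0.258 0.042 82 | rz 0.1 (tilt 0.08) then dx -2.7 dy -0.7 dz 90.2
```

Emit:
step_arm(
  moves=[
    {"rx":0,"ry":0,"rz":0,"dx":-1,"dy":0.5,"dz":30,"gripper":0.75},
    {"rx":0,"ry":0,"rz":0,"dx":0,"dy":0,"dz":30,"gripper":0.75},
    {"rx":0,"ry":0,"rz":0,"dx":0,"dy":0,"dz":20,"gripper":0.75},
    {"rx":0,"ry":0,"rz":0,"dx":0,"dy":0,"dz":9,"gripper":0.75},
    {"rx":0,"ry":0,"rz":0,"dx":0,"dy":0,"dz":0,"gripper":0.4},
    {"rx":0,"ry":0,"rz":0,"dx":0,"dy":0,"dz":0,"gripper":-1},
    {"rx":0,"ry":0,"rz":0,"dx":0,"dy":0,"dz":0,"gripper":-1},
    {"rx":0,"ry":0,"rz":0,"dx":0,"dy":0,"dz":0,"gripper":-1},
    {"rx":0,"ry":0,"rz":0,"dx":0,"dy":0,"dz":0,"gripper":-1},
  ],
  grip_force=40,
)

```text
clock: 17.3
tcp_pos: [0.625, -0.2588, 0.0431]
orientation: [2.372, 2.059, 0.001]
contact_force: [0.0, 0.4, 4.8]
grip_width: 0.0548
gripper_force: 42.9
```

```bash
python3 - <<'E'
from fit import *
print(pose()[0].round(4),pose()[2]); go(.4413,.1132,.15,101.2)
E
```

```text
[ 0.625  -0.2588  0.0431] 81.91698866457226
tgt 0.4413 0.1132 0.15 101.2 | rz -19.3 (tilt 0.07) then dx 400.6 dy -107.9 dz -106.9
```

Emit:
step_arm(
  moves=[
    {"rx":0,"ry":0,"rz":0,"dx":0,"dy":0,"dz":-10,"gripper":-1},
    {"rx":0,"ry":0,"rz":0,"dx":0,"dy":0,"dz":-25,"gripper":-1},
    {"rx":0,"ry":0,"rz":0,"dx":0,"dy":0,"dz":-35,"gripper":-1},
    {"rx":0,"ry":0,"rz":0,"dx":0,"dy":0,"dz":-37,"gripper":-1},
    {"rx":0,"ry":0,"rz":-9.6,"dx":0,"dy":0,"dz":0,"gripper":-1},
    {"rx":0,"ry":0,"rz":-9.6,"dx":0,"dy":0,"dz":0,"gripper":-1},
    {"rx":0,"ry":0,"rz":0,"dx":20,"dy":-5,"dz":0,"gripper":-1},
    {"rx":0,"ry":0,"rz":0,"dx":40,"dy":-11,"dz":0,"gripper":-1},
    {"rx":0,"ry":0,"rz":0,"dx":50,"dy":-14,"dz":0,"gripper":-1},
    {"rx":0,"ry":0,"rz":0,"dx":50,"dy":-14,"dz":0,"gripper":-1},
    {"rx":0,"ry":0,"rz":0,"dx":50,"dy":-13,"dz":0,"gripper":-1},
    {"rx":0,"ry":0,"rz":0,"dx":50,"dy":-13,"dz":0,"gripper":-1},
    {"rx":0,"ry":0,"rz":0,"dx":50,"dy":-13,"dz":0,"gripper":-1},
    {"rx":0,"ry":0,"rz":0,"dx":45,"dy":-12,"dz":0,"gripper":-1},
    {"rx":0,"ry":0,"rz":0,"dx":30,"dy":-8,"dz":0,"gripper":-1},
    {"rx":0,"ry":0,"rz":0,"dx":15,"dy":-4,"dz":0,"gripper":-1},
    {"rx":0,"ry":0,"rz":0,"dx":0,"dy":0,"dz":0,"gripper":-1},
    {"rx":0,"ry":0,"rz":0,"dx":0,"dy":0,"dz":0,"gripper":-1},
  ],
)

```text
clock: 19.55
tcp_pos: [0.443, 0.1119, 0.1493]
orientation: [1.998, 2.424, -0.001]
contact_force: [0.3, -1.0, -1.2]
grip_width: 0.0548
gripper_force: 42.5
```

```bash
python3 - <<'E'
from fit import *
go(.4413,.1132,.06,101.2)
im=r.grab_frame("wrist");cv2.imwrite("pics/w8.png",im)
E
```

```text
tgt 0.4413 0.1132 0.06 101.2 | rz -0.2 (tilt 0.04) then dx 1.6 dy -1.4 dz 89.3
```

View pics/w8.png

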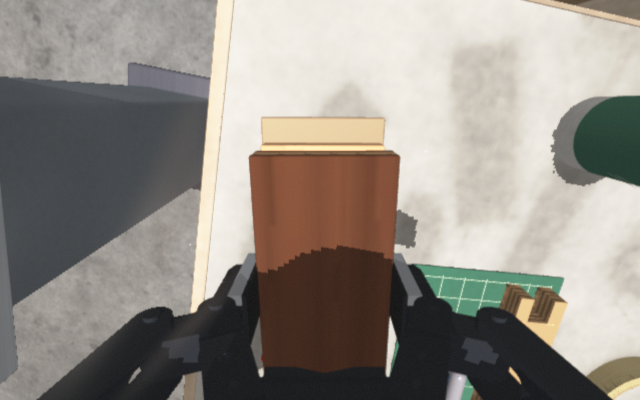

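The lid is held square: far corners (250,154) and (399,153). The rack board's far edge runs from (262,118) to (384,118) beyond it.

```bash
python3 - <<'E'
from fit import *
c=r.camera_info("wrist");p=pose()
def e(nm,a,b,z,half):
    A,B=ray(c,a,z)[:2],ray(c,b,z)[:2];d=B-A;u=np.array([-d[1],d[0]])/np.linalg.norm(d)
    print(nm,"w %.4f"%np.linalg.norm(d),"yaw %.1f"%np.degrees(np.arctan2(u[1],u[0])),"centre",((A+B)/2-half*u).round(4))
e("rack",(262,118),(384,118.5),.006,.062)
e("lid",(250,154),(399,153),p[0][2]-.001,.055)
print(p[0],p[2])
E
```

```text
rack w 0.0936 yaw 100.8 centre [0.4429 0.1117]
lid w 0.0543 yaw 101.4 centre [0.4442 0.1143]
[0.44301607 0.11181833 0.1492388 ] 100.98517117045081
```

Emit:
step_arm(
  moves=[
    {"rx":0,"ry":0,"rz":0,"dx":-1.5,"dy":-1,"dz":25,"gripper":-1},
    {"rx":0,"ry":0,"rz":0,"dx":0,"dy":0,"dz":35,"gripper":-1},
    {"rx":0,"ry":0,"rz":0,"dx":0,"dy":0,"dz":30,"gripper":-1},
    {"rx":0,"ry":0,"rz":0,"dx":0,"dy":0,"dz":14,"gripper":-1},
    {"rx":0,"ry":0,"rz":0,"dx":0,"dy":0,"dz":4,"gripper":-1},
    {"rx":0,"ry":0,"rz":0,"dx":0,"dy":0,"dz":0,"gripper":-1},
    {"rx":0,"ry":0,"rz":0,"dx":0,"dy":0,"dz":1,"gripper":-1},
    {"rx":0,"ry":0,"rz":0,"dx":0,"dy":0,"dz":1,"gripper":-1},
    {"rx":0,"ry":0,"rz":0,"dx":0,"dy":0,"dz":0,"gripper":-1},
  ],
)

```text
clock: 20.72
tcp_pos: [0.4418, 0.1116, 0.0396]
orientation: [1.995, 2.426, 0.001]
contact_force: [-0.2, -0.6, -0.4]
grip_width: 0.0548
gripper_force: 42.5
```

Emit:
step_arm(
  moves=[
    {"rx":0,"ry":0,"rz":0,"dx":0,"dy":0,"dz":1,"gripper":-1},
    {"rx":0,"ry":0,"rz":0,"dx":0,"dy":0,"dz":0,"gripper":-1},
  ],
)

```text
clock: 20.98
tcp_pos: [0.4418, 0.1116, 0.039]
orientation: [1.995, 2.426, -0.0]
contact_force: [-2.4, -1.1, 9.6]
grip_width: 0.055
gripper_force: 43.5
```

Emit:
step_arm(
  moves=[
    {"rx":0,"ry":0,"rz":0,"dx":0,"dy":0,"dz":0,"gripper":0.75},
    {"rx":0,"ry":0,"rz":0,"dx":0,"dy":0,"dz":0,"gripper":0.75},
    {"rx":0,"ry":0,"rz":0,"dx":0,"dy":0,"dz":0,"gripper":0.75},
    {"rx":0,"ry":0,"rz":0,"dx":0,"dy":0,"dz":-20,"gripper":0.75},
    {"rx":0,"ry":0,"rz":0,"dx":0,"dy":0,"dz":-50,"gripper":0.75},
    {"rx":0,"ry":0,"rz":0,"dx":0,"dy":0,"dz":-50,"gripper":0.75},
    {"rx":0,"ry":0,"rz":0,"dx":0,"dy":0,"dz":0,"gripper":0.75},
    {"rx":0,"ry":0,"rz":0,"dx":0,"dy":0,"dz":0,"gripper":0.75},
  ],
)

```text
clock: 21.98
tcp_pos: [0.4413, 0.1112, 0.1579]
orientation: [1.996, 2.426, -0.001]
contact_force: [-0.6, 0.2, 0.1]
grip_width: 0.075
gripper_force: 0.0
```

```bash
python3 - <<'E'
from fit import *
c=r.camera_info("wrist");p=pose();cv2.imwrite("pics/w9.png",r.grab_frame("wrist"));np.save("w9p.npy",np.r_[p[0],p[2]])
im=cv2.imread("pics/w9.png");print(p[0],p[2])
hsv=cv2.cvtColor(im,cv2.COLOR_BGR2HSV)
P=[[ .4418+dx,.113+dy,.038] for dx,dy in((0,0),(.02,0),(0,.04))]
for u in proj(c,P).astype(int): print(u,im[u[1],u[0]],hsv[u[1],u[0]])
go(.4445,-.163,.16,86)
E
```

```text
[0.44130136 0.11116272 0.15793554] 101.10366775351505
[323 202] [ 55  75 125] [  9 143 125]
[349 206] [29 37 57] [  9 125  57]
[334 149] [ 58  80 131] [  9 142 131]
tgt 0.4445 -0.163 0.16 86 | rz 15.1 (tilt 0.11) then dx -273.2 dy 22.7 dz -2.7
```

Emit:
step_arm(
  moves=[
    {"rx":0,"ry":0,"rz":7.5,"dx":0,"dy":0,"dz":0,"gripper":0.75},
    {"rx":0,"ry":0,"rz":7.5,"dx":0,"dy":0,"dz":0,"gripper":0.75},
    {"rx":0,"ry":0,"rz":0,"dx":-43,"dy":3,"dz":0,"gripper":0.75},
    {"rx":0,"ry":0,"rz":0,"dx":-50,"dy":4,"dz":0,"gripper":0.75},
    {"rx":0,"ry":0,"rz":0,"dx":-50,"dy":4,"dz":0,"gripper":0.75},
    {"rx":0,"ry":0,"rz":0,"dx":-50,"dy":4,"dz":0,"gripper":0.75},
    {"rx":0,"ry":0,"rz":0,"dx":-50,"dy":4,"dz":0,"gripper":0.75},
    {"rx":0,"ry":0,"rz":0,"dx":-30,"dy":3,"dz":0,"gripper":0.75},
    {"rx":0,"ry":0,"rz":0,"dx":0,"dy":0,"dz":0,"gripper":0.75},
    {"rx":0,"ry":0,"rz":0,"dx":0,"dy":0,"dz":0,"gripper":0.75},
  ],
)

```text
clock: 23.28
tcp_pos: [0.4445, -0.1612, 0.1572]
orientation: [-2.293, -2.144, 0.001]
contact_force: [0.7, -0.0, 0.0]
grip_width: 0.0747
gripper_force: 0.0
```

```bash
cat >> q.py <<'E'
def blob(im,lo,hi,seed):
    m=cv2.inRange(cv2.cvtColor(im,cv2.COLOR_BGR2HSV),lo,hi)
    m=cv2.morphologyEx(m,cv2.MORPH_OPEN,np.ones((3,3)));m=cv2.morphologyEx(m,cv2.MORPH_CLOSE,np.ones((5,5)))
    n,L=cv2.connectedComponents(m); k=L[seed[1],seed[0]]
    if k==0: print("seed off"); return None
    ct=max(cv2.findContours((L==k).astype(np.uint8),0,1)[0],key=cv2.contourArea)
    h=cv2.convexHull(ct)
    for e in np.arange(2,30,.5):
        a=cv2.approxPolyDP(h,e,True)
        if len(a)<=4: break
    a=a.reshape(-1,2).astype(float); s=a[np.argsort(a[:,1])]
    t=s[:2][np.argsort(s[:2,0])]; b=s[2:][np.argsort(s[2:,0])[::-1]]
    return np.vstack([t,b])
E
python3 - <<'E'
from q import *
I=lambda p:p
p=pose();print(p[0],p[2],r.get_obs()["grip_width"])
c=r.camera_info("wrist");im=r.grab_frame("wrist");cv2.imwrite("pics/w10.png",im)
hsv=cv2.cvtColor(im,cv2.COLOR_BGR2HSV)
s=proj(c,[[.4445,-.163,.014]])[0].astype(int);print(s,hsv[s[1],s[0]],[hsv[y,x].tolist() for x,y in((s[0],s[1]-40),(s[0]-100,s[1]),(s[0],s[1]+40))])
b=blob(im,(8,70,60),(28,255,255),s);print(b)
if b is not None: q(c,I,"pale",b,.014)
E
```

```text
[ 0.44451158 -0.16119567  0.15723454] 86.17221041796581 0.07470924796970152
[323 198] [ 17 101 241] [[18, 98, 242], [18, 20, 216], [16, 108, 123]]
[[291. 131.]
 [360. 130.]
 [357. 258.]
 [295. 258.]]
pale [ 0.4464 -0.1628] yaw [86.3 86.6 87.  86.3] w,l 0.0535 0.1089
```

Emit:
step_arm(
  moves=[
    {"rx":0,"ry":0,"rz":-0.3,"dx":-1.5,"dy":1.2,"dz":30,"gripper":0.55},
    {"rx":0,"ry":0,"rz":0,"dx":0,"dy":0,"dz":40,"gripper":0.55},
    {"rx":0,"ry":0,"rz":0,"dx":0,"dy":0,"dz":35,"gripper":0.55},
    {"rx":0,"ry":0,"rz":0,"dx":0,"dy":0,"dz":18,"gripper":0.55},
    {"rx":0,"ry":0,"rz":0,"dx":0,"dy":0,"dz":6,"gripper":0.55},
    {"rx":0,"ry":0,"rz":0,"dx":0,"dy":0,"dz":2,"gripper":0.55},
    {"rx":0,"ry":0,"rz":0,"dx":0,"dy":0,"dz":0,"gripper":0.55},
  ],
)

```text
clock: 24.2
tcp_pos: [0.4468, -0.1637, 0.0279]
orientation: [2.288, 2.151, 0.001]
contact_force: [0.6, -0.9, 0.4]
grip_width: 0.0661
gripper_force: 0.0
```

Emit:
step_arm(
  moves=[
    {"rx":0,"ry":0,"rz":0,"dx":0,"dy":0,"dz":2,"gripper":0.55},
    {"rx":0,"ry":0,"rz":0,"dx":0,"dy":0,"dz":1.5,"gripper":0.55},
    {"rx":0,"ry":0,"rz":0,"dx":0,"dy":0,"dz":0,"gripper":0.55},
  ],
)

```text
clock: 24.58
tcp_pos: [0.4462, -0.1639, 0.0239]
orientation: [2.29, 2.151, 0.0]
contact_force: [-0.5, -0.8, 0.5]
grip_width: 0.0665
gripper_force: 0.0
```

No contact yet, so closing.

Emit:
step_arm(
  moves=[
    {"rx":0,"ry":0,"rz":0,"dx":0,"dy":0,"dz":0,"gripper":0.35},
    {"rx":0,"ry":0,"rz":0,"dx":0,"dy":0,"dz":0,"gripper":-1},
    {"rx":0,"ry":0,"rz":0,"dx":0,"dy":0,"dz":0,"gripper":-1},
    {"rx":0,"ry":0,"rz":0,"dx":0,"dy":0,"dz":0,"gripper":-1},
    {"rx":0,"ry":0,"rz":0,"dx":0,"dy":0,"dz":0,"gripper":-1},
  ],
  grip_force=40,
)

```text
clock: 25.2
tcp_pos: [0.4463, -0.1639, 0.0242]
orientation: [2.29, 2.151, -0.0]
contact_force: [-1.0, 0.0, 6.1]
grip_width: 0.0544
gripper_force: 41.6
```

```bash
python3 - <<'E'
from fit import *
p=pose();print(p[0],p[2]);go(.6232,-.2595,.15,81)
E
```

```text
[ 0.44627929 -0.16390369  0.02415506] 86.40960694315231
tgt 0.6232 -0.2595 0.15 81 | rz 5.4 (tilt 0.02) then dx -66.7 dy 189.7 dz -125.8
```

Emit:
step_arm(
  moves=[
    {"rx":0,"ry":0,"rz":0,"dx":0,"dy":0,"dz":-10,"gripper":-1},
    {"rx":0,"ry":0,"rz":0,"dx":0,"dy":0,"dz":-30,"gripper":-1},
    {"rx":0,"ry":0,"rz":0,"dx":0,"dy":0,"dz":-45,"gripper":-1},
    {"rx":0,"ry":0,"rz":5.6,"dx":0,"dy":0,"dz":-41,"gripper":-1},
    {"rx":0,"ry":0,"rz":0,"dx":-10,"dy":28,"dz":0,"gripper":-1},
    {"rx":0,"ry":0,"rz":0,"dx":-15,"dy":42,"dz":0,"gripper":-1},
    {"rx":0,"ry":0,"rz":0,"dx":-15,"dy":45,"dz":0,"gripper":-1},
    {"rx":0,"ry":0,"rz":0,"dx":-15,"dy":45,"dz":0,"gripper":-1},
    {"rx":0,"ry":0,"rz":0,"dx":-12,"dy":30,"dz":0,"gripper":-1},
    {"rx":0,"ry":0,"rz":0,"dx":0,"dy":0,"dz":0,"gripper":-1},
    {"rx":0,"ry":0,"rz":0,"dx":0,"dy":0,"dz":0,"gripper":-1},
  ],
)

```text
clock: 26.58
tcp_pos: [0.6223, -0.2597, 0.1497]
orientation: [-2.391, -2.036, 0.001]
contact_force: [-0.7, 0.1, -0.6]
grip_width: 0.0546
gripper_force: 42.8
```

```bash
python3 - <<'E'
from q import *
I=lambda p:p
go(.6231,-.2606,.0522,80.8);print(r.get_obs()["grip_width"])
c=r.camera_info("wrist");im=r.grab_frame("wrist");cv2.imwrite("pics/w11.png",im);p=pose()
# enlarged upper area for post / base far edge detection, lid far edge
zt=p[0][2]-.0242+.014
print("expected lid corners",proj(c,[[p[0][0]+.16*s-.0,p[0][1]+s,zt] for s in(.056,)]))
a=im[0:250,180:470]
b=cv2.imread("pics/w9.png")[60:310,180:470]
cv2.imwrite("pics/v1.png",np.vstack([np.hstack([a,b]),]).repeat(1,0)) 
v=cv2.resize(np.hstack([a,b]),(800,345),interpolation=cv2.INTER_CUBIC)
cv2.imwrite("pics/v1.png",np.vstack([v,cv2.resize(r.grab_frame("scene")[150:320,200:420],(330,255),interpolation=cv2.INTER_CUBIC) if 0 else cv2.copyMakeBorder(cv2.resize(r.grab_frame("side")[140:350,200:430],(279,255),interpolation=cv2.INTER_CUBIC),0,0,0,800-279,0)]))
E
```

```text
tgt 0.6231 -0.2606 0.0522 80.8 | rz 0.0 (tilt 0.08) then dx -0.8 dy 1.0 dz 97.5
0.05457969314610646
expected lid corners [[320.851996   151.90588402]]
```

View pics/v1.png

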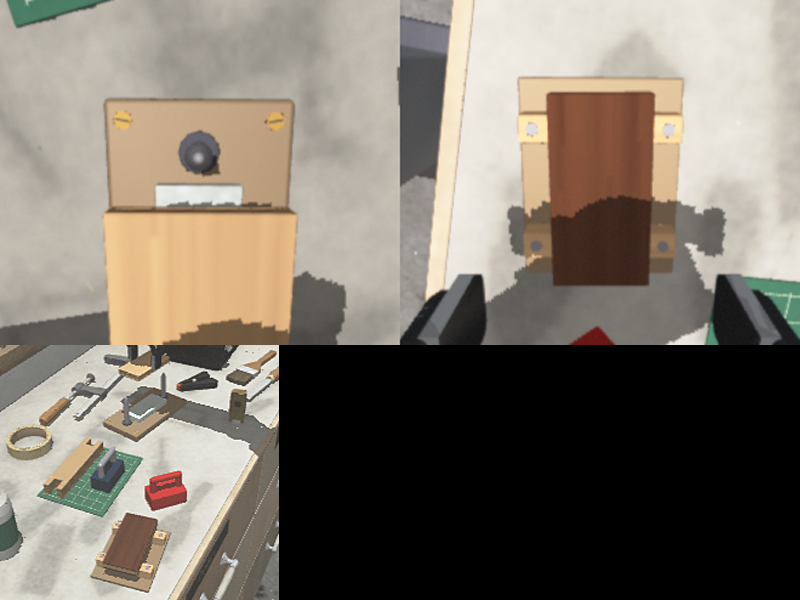

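Left: the pale lid is held over the press, its far edge at (105,212)–(297,212). The bed's far edge shows at (155,184)–(242,184), screws at (122,121) and (276,121), post at (199,155). Right: the dark lid lies across both battens, corners (547,93)–(650,285) against screws (531,130), (669,128), (663,247) and (536,246). The side view shows the weight and caul on the mat.

```bash
python3 - <<'E'
from q import *
c=r.camera_info("wrist");p=pose()
f=lambda u:np.array(u)/1.3793+[180,0]
def e(nm,a,b,z,half):
    A,B=ray(c,f(a),z)[:2],ray(c,f(b),z)[:2];d=B-A;u=np.array([-d[1],d[0]])/np.linalg.norm(d)
    u0=np.array([np.cos(np.radians(80.7)),np.sin(np.radians(80.7))])
    print(nm,"w %.4f"%np.linalg.norm(d),"yaw %.1f"%np.degrees(np.arctan2(u[1],u[0])),"centre",((A+B)/2-half*u0).round(4))
e("bed",(155,184),(242,184),.028,.052)
e("screws",(122,121),(276,121),.016,.0845)
e("baseedge",(104,101),(294,101),.016,.095)
e("collar",(178,152),(221,152),.02,.068)
e("lid",(105,211),(297,211),p[0][2]-.0102,.055)
print(p[0],p[2])
# rack check: camera pose at w9 = tool pose w9 composed with fixed camera-in-tool
K,R,t=cam(c);T=p[1]; Rct=T.T@R.T; o=T.T@(-R.T@t-p[0])
w=np.load("w9p.npy");a=np.radians(w[3]);T9=np.array([[np.cos(a),np.sin(a),0],[np.sin(a),-np.cos(a),0],[0,0,-1]])
R9=(T9@Rct).T; c9=dict(mtx=K,rvec=cv2.Rodrigues(R9)[0],tvec=-R9@(w[:3]+T9@o))
g=lambda u:(np.array(u)-[400,0])/1.3793+[180,60]
q(c9,g,"rack",[(531,130),(669,128),(663,247),(536,246)],.024)
q(c9,g,"darklid",[(547,93),(655,93),(650,285),(551,285)],.038)
E
```

```text
bed w 0.0451 yaw 80.9 centre [ 0.6229 -0.2587]
screws w 0.0805 yaw 80.9 centre [ 0.6228 -0.26  ]
baseedge w 0.0981 yaw 80.8 centre [ 0.6226 -0.2607]
collar w 0.0226 yaw 80.9 centre [ 0.6233 -0.2591]
lid w 0.0545 yaw 80.9 centre [ 0.6239 -0.2585]
[ 0.62218403 -0.25957087  0.14998049] 80.86034241429688
rack [0.4425 0.1128] yaw [101.  100.8 101.9 100.6] w,l 0.0764 0.0697
darklid [0.4428 0.1141] yaw [100.4 101.7 101.1 101.1] w,l 0.0552 0.1094
```

Emit:
step_arm(
  moves=[
    {"rx":0,"ry":0,"rz":0,"dx":-1,"dy":0,"dz":20,"gripper":-1},
    {"rx":0,"ry":0,"rz":0,"dx":0,"dy":0,"dz":35,"gripper":-1},
    {"rx":0,"ry":0,"rz":0,"dx":0,"dy":0,"dz":25,"gripper":-1},
    {"rx":0,"ry":0,"rz":0,"dx":0,"dy":0,"dz":12,"gripper":-1},
    {"rx":0,"ry":0,"rz":0,"dx":0,"dy":0,"dz":3,"gripper":-1},
    {"rx":0,"ry":0,"rz":0,"dx":0,"dy":0,"dz":0,"gripper":-1},
    {"rx":0,"ry":0,"rz":0,"dx":0,"dy":0,"dz":1,"gripper":-1},
    {"rx":0,"ry":0,"rz":0,"dx":0,"dy":0,"dz":0,"gripper":-1},
  ],
)

```text
clock: 27.68
tcp_pos: [0.6233, -0.2615, 0.0545]
orientation: [2.391, 2.036, 0.001]
contact_force: [-0.1, 0.2, 0.6]
grip_width: 0.0545
gripper_force: 42.8
```

Emit:
step_arm(
  moves=[
    {"rx":0,"ry":0,"rz":0,"dx":0,"dy":0,"dz":1.5,"gripper":-1},
    {"rx":0,"ry":0,"rz":0,"dx":0,"dy":0,"dz":1,"gripper":-1},
    {"rx":0,"ry":0,"rz":0,"dx":0,"dy":0,"dz":0,"gripper":-1},
  ],
)

```text
clock: 28.05
tcp_pos: [0.6232, -0.2614, 0.0523]
orientation: [2.392, 2.036, -0.0]
contact_force: [-2.2, 0.1, 6.4]
grip_width: 0.0544
gripper_force: 43.5
```

Emit:
step_arm(
  moves=[
    {"rx":0,"ry":0,"rz":0,"dx":0,"dy":0,"dz":0,"gripper":0.75},
    {"rx":0,"ry":0,"rz":0,"dx":0,"dy":0,"dz":0,"gripper":0.75},
    {"rx":0,"ry":0,"rz":0,"dx":0,"dy":0,"dz":0,"gripper":0.75},
    {"rx":0,"ry":0,"rz":0,"dx":0,"dy":0,"dz":-20,"gripper":0.75},
    {"rx":0,"ry":0,"rz":0,"dx":0,"dy":0,"dz":-40,"gripper":0.75},
    {"rx":0,"ry":0,"rz":0,"dx":0,"dy":0,"dz":-40,"gripper":0.75},
    {"rx":0,"ry":0,"rz":0,"dx":0,"dy":0,"dz":0,"gripper":0.75},
    {"rx":0,"ry":0,"rz":0,"dx":0,"dy":0,"dz":0,"gripper":0.75},
  ],
)

```text
clock: 29.05
tcp_pos: [0.6228, -0.2614, 0.1519]
orientation: [2.392, 2.036, 0.0]
contact_force: [0.2, 0.1, 1.1]
grip_width: 0.0744
gripper_force: 0.0
```

```bash
python3 - <<'E'
from q import *
I=lambda p:p
p=pose();print(p[0],p[2])
c=r.camera_info("wrist");im=r.grab_frame("wrist");cv2.imwrite("pics/w12.png",im);cv2.imwrite("pics/s12.png",r.grab_frame("side"))
hsv=cv2.cvtColor(im,cv2.COLOR_BGR2HSV)
for P in([.6232,-.2597,.042],[.629,-.22,.042],[.615,-.29,.042],[.595,-.23,.016],[.59,-.29,.016]):
    s=proj(c,[P])[0].astype(int);print(s,hsv[s[1],s[0]])
s=proj(c,[[.6232,-.2597,.042]])[0].astype(int)
# edges along perpendicular lines: use Canny & print grad peaks along rows/cols
g=cv2.GaussianBlur(hsv[...,1].astype(float),(3,3),0);v=cv2.GaussianBlur(cv2.cvtColor(im,cv2.COLOR_BGR2GRAY).astype(float),(3,3),0)
def peaks(line,lo,th):
    d=np.abs(np.gradient(line));return [(i+lo,int(d[i])) for i in range(2,len(d)-2) if d[i]>th and d[i]==d[i-2:i+3].max()]
for y in(155,180,205,230,250): print("row",y,peaks(v[y,230:420],230,7))
for x in(305,320,335): print("col",x,peaks(v[60:310,x],60,7))
print("expected", proj(c,[[.6232+a*.9868*.028+b*.162*.055,-.2597-a*.162*.028+b*.9868*.055,.042] for a,b in((-1,1),(1,1),(1,-1),(-1,-1))]).round(1).tolist())
E
```

```text
[ 0.62279351 -0.26135683  0.15191369] 80.81963311200683
[322 206] [ 16 104 230]
[321 151] [ 16 102 235]
[318 246] [ 15 111 120]
[281 166] [ 15  80 198]
[289 237] [ 14 110 128]
row 155 [(258, 19), (261, 12), (285, 13), (365, 12), (387, 18)]
row 180 [(259, 22), (286, 14), (363, 13), (385, 20)]
row 205 [(260, 13), (263, 13), (286, 24), (324, 26), (363, 7), (383, 8)]
row 230 [(262, 7), (287, 10), (362, 7)]
row 250 [(263, 8), (288, 10), (361, 7)]
col 305 [(68, 12), (71, 16), (128, 16), (131, 25), (213, 35), (297, 7), (305, 31)]
col 320 [(68, 11), (71, 17), (92, 27), (108, 18), (114, 22), (123, 28), (131, 27), (208, 25), (274, 8)]
col 335 [(69, 13), (72, 13), (100, 19), (109, 10), (123, 29), (131, 29), (200, 32), (275, 7), (298, 8), (306, 33)]
expected [[281.6, 129.4], [364.3, 129.6], [358.9, 274.3], [286.7, 274.1]]
```

Emit:
step_arm(
  moves=[
    {"rx":0,"ry":0,"rz":-7,"dx":0,"dy":0,"dz":0,"gripper":0.2},
    {"rx":0,"ry":0,"rz":-7.1,"dx":0,"dy":0,"dz":0,"gripper":0.2},
    {"rx":0,"ry":0,"rz":0,"dx":45,"dy":8,"dz":0,"gripper":0.2},
    {"rx":0,"ry":0,"rz":0,"dx":50,"dy":9,"dz":0,"gripper":0.2},
    {"rx":0,"ry":0,"rz":0,"dx":50,"dy":9,"dz":0,"gripper":0.2},
    {"rx":0,"ry":0,"rz":0,"dx":50,"dy":10,"dz":0,"gripper":0.2},
    {"rx":0,"ry":0,"rz":0,"dx":50,"dy":10,"dz":0,"gripper":0.2},
    {"rx":0,"ry":0,"rz":0,"dx":0,"dy":0,"dz":30,"gripper":0.2},
    {"rx":0,"ry":0,"rz":0,"dx":0,"dy":0,"dz":30,"gripper":0.2},
    {"rx":0,"ry":0,"rz":0,"dx":0,"dy":0,"dz":0,"gripper":0.2},
    {"rx":0,"ry":0,"rz":0,"dx":0,"dy":0,"dz":0,"gripper":0.2},
  ],
)

```text
clock: 30.52
tcp_pos: [0.6481, -0.0132, 0.0917]
orientation: [-2.124, -2.315, -0.0]
contact_force: [0.8, -0.6, -0.8]
grip_width: 0.0513
gripper_force: 0.0
```

```bash
python3 - <<'E'
from q import *
go(.6473,-.0134,.0276,94.9);print(r.get_obs()["grip_width"])
E
```

```text
tgt 0.6473 -0.0134 0.0276 94.9 | rz 0.0 (tilt 0.02) then dx -0.1 dy -0.8 dz 64.1
0.051285350308648024
```

Emit:
step_arm(
  moves=[
    {"rx":0,"ry":0,"rz":0,"dx":0,"dy":-0.8,"dz":25,"gripper":0.2},
    {"rx":0,"ry":0,"rz":0,"dx":0,"dy":0,"dz":25,"gripper":0.2},
    {"rx":0,"ry":0,"rz":0,"dx":0,"dy":0,"dz":10,"gripper":0.2},
    {"rx":0,"ry":0,"rz":0,"dx":0,"dy":0,"dz":3,"gripper":0.2},
    {"rx":0,"ry":0,"rz":0,"dx":0,"dy":0,"dz":0,"gripper":0.2},
    {"rx":0,"ry":0,"rz":0,"dx":0,"dy":0,"dz":0,"gripper":0},
    {"rx":0,"ry":0,"rz":0,"dx":0,"dy":0,"dz":0,"gripper":-1},
    {"rx":0,"ry":0,"rz":0,"dx":0,"dy":0,"dz":0,"gripper":-1},
    {"rx":0,"ry":0,"rz":0,"dx":0,"dy":0,"dz":0,"gripper":-1},
    {"rx":0,"ry":0,"rz":0,"dx":0,"dy":0,"dz":0,"gripper":-1},
  ],
  grip_force=50,
)

```text
clock: 31.78
tcp_pos: [0.6478, -0.0132, 0.0295]
orientation: [2.123, 2.314, 0.002]
contact_force: [-0.2, -0.1, 6.1]
grip_width: 0.0387
gripper_force: 52.9
```

```bash
python3 - <<'E'
from q import *
p=pose();print(p[0],p[2]);go(.6226,-.2585,.16,81.3)
E
```

```text
[ 0.64782052 -0.01322493  0.02945519] 94.9211223478216
tgt 0.6226 -0.2585 0.16 81.3 | rz 13.6 (tilt 0.11) then dx -246.3 dy 12.2 dz -130.5
```

Emit:
step_arm(
  moves=[
    {"rx":0,"ry":0,"rz":0,"dx":0,"dy":0,"dz":-10,"gripper":-1},
    {"rx":0,"ry":0,"rz":0,"dx":0,"dy":0,"dz":-30,"gripper":-1},
    {"rx":0,"ry":0,"rz":0,"dx":0,"dy":0,"dz":-45,"gripper":-1},
    {"rx":0,"ry":0,"rz":0,"dx":0,"dy":0,"dz":-45,"gripper":-1},
    {"rx":0,"ry":0,"rz":6.9,"dx":0,"dy":0,"dz":0,"gripper":-1},
    {"rx":0,"ry":0,"rz":7,"dx":0,"dy":0,"dz":0,"gripper":-1},
    {"rx":0,"ry":0,"rz":0,"dx":-20,"dy":1.5,"dz":0,"gripper":-1},
    {"rx":0,"ry":0,"rz":0,"dx":-40,"dy":2,"dz":0,"gripper":-1},
    {"rx":0,"ry":0,"rz":0,"dx":-45,"dy":2.5,"dz":0,"gripper":-1},
    {"rx":0,"ry":0,"rz":0,"dx":-45,"dy":2.5,"dz":0,"gripper":-1},
    {"rx":0,"ry":0,"rz":0,"dx":-45,"dy":2.5,"dz":0,"gripper":-1},
    {"rx":0,"ry":0,"rz":0,"dx":-35,"dy":1.5,"dz":0,"gripper":-1},
    {"rx":0,"ry":0,"rz":0,"dx":-15,"dy":1,"dz":0,"gripper":-1},
    {"rx":0,"ry":0,"rz":0,"dx":0,"dy":0,"dz":25,"gripper":-1},
    {"rx":0,"ry":0,"rz":0,"dx":0,"dy":0,"dz":10,"gripper":-1},
    {"rx":0,"ry":0,"rz":0,"dx":0,"dy":0,"dz":0,"gripper":-1},
    {"rx":0,"ry":0,"rz":0,"dx":0,"dy":0,"dz":0,"gripper":-1},
  ],
)

```text
clock: 33.9
tcp_pos: [0.6227, -0.2569, 0.1241]
orientation: [2.387, 2.042, 0.001]
contact_force: [1.2, -0.3, -0.8]
grip_width: 0.039
gripper_force: 51.9
```

```bash
python3 - <<'E'
from q import *
p=pose();print(p[0],p[2]);go(.6228,-.2575,.0685,81)
c=r.camera_info("wrist");im=r.grab_frame("wrist");cv2.imwrite("pics/w13.png",im)
v=cv2.GaussianBlur(cv2.cvtColor(im,cv2.COLOR_BGR2GRAY).astype(float),(3,3),0)
def peaks(line,lo,th=7):
    d=np.abs(np.gradient(line));return [(i+lo,int(d[i])) for i in range(2,len(d)-2) if d[i]>th and d[i]==d[i-2:i+3].max()]
zt=p[0][2]-.0295+.027
print("caul top z",zt)
ax=np.array([np.cos(np.radians(p[2])),np.sin(np.radians(p[2]))]);cc=p[0][:2]-.0036*ax; pr=np.array([.623,-.2595]); ap=np.array([.161,.987]); yp=np.array([.987,-.161])
ye=np.array([ax[1],-ax[0]])
pts=[[*(cc+.08*ax+s*ye),zt] for s in(-.02,-.009,.009,.02)]+[[*(cc+.058*ax),zt]]+[[*(pr+.068*ap),.085]]+[[*(pr+.095*ap+s*yp),.016] for s in(-.05,.05)]
U=proj(c,pts);print(U.round(1).tolist())
y=int(U[0][1])
for k in(4,10,16,22): print("row",y+k,peaks(v[y+k,200:440],200))
x=int(U[0][0])
for k in(5,9): print("col",x+k,peaks(v[0:250,x+k],0))
print("colR",peaks(v[0:250,int(U[3][0])-6],0),"mid",peaks(v[0:250,int(U[4][0])],0))
for yy in(int(U[6][1])+8,int(U[6][1])+16): print("baserow",yy,peaks(v[yy,200:440],200))
E
```

```text
[ 0.62271765 -0.25687906  0.12407083] 81.09384012510637
tgt 0.6228 -0.2575 0.0685 81 | rz 0.1 (tilt 0.06) then dx -0.6 dy 0.2 dz 55.6
caul top z 0.12157082633755865
[[264.1, 99.5], [295.4, 99.5], [346.6, 99.5], [377.8, 99.5], [321.2, 161.5], [324.1, 123.9], [246.2, 72.3], [402.5, 73.3]]
row 103 [(248, 19), (251, 14), (268, 8), (300, 49), (303, 37), (313, 18), (336, 16), (346, 37), (350, 48), (382, 9), (396, 11), (399, 18)]
row 109 [(249, 17), (252, 14), (300, 49), (303, 37), (309, 24), (340, 23), (346, 36), (350, 47), (381, 9), (399, 18)]
row 115 [(249, 22), (252, 16), (269, 7), (300, 48), (303, 29), (306, 25), (313, 10), (316, 8), (334, 8), (341, 27), (346, 36), (350, 46), (381, 9), (398, 18)]
row 121 [(249, 18), (269, 7), (300, 48), (304, 33), (307, 35), (312, 7), (320, 18), (327, 20), (335, 9), (339, 41), (346, 35), (350, 42), (380, 8), (381, 8), (395, 11), (398, 17)]
col 269 [(72, 23), (75, 16), (85, 9), (97, 7), (216, 16), (219, 15)]
col 273 [(72, 22), (75, 15), (97, 9), (216, 20)]
colR [(73, 16), (76, 10), (97, 9), (239, 30)] mid [(75, 14), (99, 26), (119, 17), (126, 19), (151, 9), (159, 41), (241, 28)]
baserow 80 [(247, 22), (250, 18), (398, 12), (401, 16)]
baserow 88 [(247, 16), (251, 14), (254, 12), (268, 7), (380, 8), (401, 16)]
```

Emit:
step_arm(
  moves=[
    {"rx":0,"ry":0,"rz":0.2,"dx":0,"dy":-0.3,"dz":8,"gripper":-1},
    {"rx":0,"ry":0,"rz":0,"dx":0,"dy":0,"dz":8,"gripper":-1},
    {"rx":0,"ry":0,"rz":0,"dx":0,"dy":0,"dz":8,"gripper":-1},
    {"rx":0,"ry":0,"rz":0,"dx":0,"dy":0,"dz":0,"gripper":-1},
  ],
)

```text
clock: 34.45
tcp_pos: [0.6211, -0.2572, 0.0981]
orientation: [-2.391, -2.036, 0.002]
contact_force: [0.6, -0.0, -0.3]
grip_width: 0.0387
gripper_force: 51.9
```

Emit:
step_arm(
  moves=[
    {"rx":0,"ry":0,"rz":0,"dx":0,"dy":0.3,"dz":10,"gripper":-1},
    {"rx":0,"ry":0,"rz":0,"dx":0,"dy":0,"dz":10,"gripper":-1},
    {"rx":0,"ry":0,"rz":0,"dx":0,"dy":0,"dz":5,"gripper":-1},
    {"rx":0,"ry":0,"rz":0,"dx":0,"dy":0,"dz":2,"gripper":-1},
    {"rx":0,"ry":0,"rz":0,"dx":0,"dy":0,"dz":0,"gripper":-1},
  ],
)

```text
clock: 35.08
tcp_pos: [0.6221, -0.2574, 0.0723]
orientation: [2.392, 2.037, 0.0]
contact_force: [-0.3, 0.0, -2.0]
grip_width: 0.0388
gripper_force: 51.9
```

Emit:
step_arm(
  moves=[
    {"rx":0,"ry":0,"rz":0,"dx":0,"dy":0,"dz":1.5,"gripper":-1},
    {"rx":0,"ry":0,"rz":0,"dx":0,"dy":0,"dz":1.5,"gripper":-1},
    {"rx":0,"ry":0,"rz":0,"dx":0,"dy":0,"dz":1,"gripper":-1},
    {"rx":0,"ry":0,"rz":0,"dx":0,"dy":0,"dz":0,"gripper":-1},
  ],
)

```text
clock: 35.58
tcp_pos: [0.6221, -0.2575, 0.0685]
orientation: [2.392, 2.036, 0.0]
contact_force: [-1.0, 1.1, 1.2]
grip_width: 0.0388
gripper_force: 52.1
```

Emit:
step_arm(
  moves=[
    {"rx":0,"ry":0,"rz":0,"dx":0,"dy":0,"dz":0,"gripper":0.3},
    {"rx":0,"ry":0,"rz":0,"dx":0,"dy":0,"dz":0,"gripper":0.3},
    {"rx":0,"ry":0,"rz":0,"dx":0,"dy":0,"dz":0,"gripper":0.3},
    {"rx":0,"ry":0,"rz":0,"dx":0,"dy":0,"dz":-20,"gripper":0.3},
    {"rx":0,"ry":0,"rz":0,"dx":0,"dy":0,"dz":-45,"gripper":0.3},
    {"rx":0,"ry":0,"rz":0,"dx":0,"dy":0,"dz":-45,"gripper":0.3},
    {"rx":0,"ry":0,"rz":0,"dx":0,"dy":0,"dz":0,"gripper":0.3},
    {"rx":0,"ry":0,"rz":0,"dx":0,"dy":0,"dz":0,"gripper":0.3},
  ],
)

```text
clock: 36.58
tcp_pos: [0.622, -0.2575, 0.1791]
orientation: [2.391, 2.036, 0.0]
contact_force: [-1.2, 0.5, -1.6]
grip_width: 0.0553
gripper_force: 0.0
```

```bash
python3 - <<'E'
from q import *
p=pose();print(p[0],p[2])
c=r.camera_info("wrist");im=r.grab_frame("wrist");cv2.imwrite("pics/w14.png",im);cv2.imwrite("pics/s14.png",r.grab_frame("side"))
v=cv2.GaussianBlur(cv2.cvtColor(im,cv2.COLOR_BGR2GRAY).astype(float),(3,3),0)
def peaks(line,lo,th=7):
    d=np.abs(np.gradient(line));return [(i+lo,int(d[i])) for i in range(2,len(d)-2) if d[i]>th and d[i]==d[i-2:i+3].max()]
pr=np.array([.623,-.2595]); ap=np.array([.16,.987]); yp=np.array([.987,-.16])
def P(x,y,z): return [*(pr+x*yp+y*ap),z]
N=["caulFL","notchL","notchR","caulFR","notchbot","caulmidL","caulmidR","lidmidL","lidmidR","basemidL","basemidR"]
U=proj(c,[P(-.02,.075,.066),P(-.009,.075,.066),P(.009,.075,.066),P(.02,.075,.066),P(0,.058,.066),P(-.02,.02,.066),P(.02,.02,.066),P(-.028,.02,.042),P(.028,.02,.042),P(-.05,.02,.016),P(.05,.02,.016)])
for n,u in zip(N,U): print(n,u.round(1))
print("notch row",peaks(v[int(U[0][1]),220:440],220));print("mid row",peaks(v[int(U[5][1]),220:440],220))
print("caulL col",peaks(v[40:330,int(U[0][0])+8],40),"mid col",peaks(v[40:330,int(U[4][0])],40))
go(.5748,-.022,.0666,94.9)
E
```

```text
[ 0.62197386 -0.25749909  0.17910891] 80.82085743825826
caulFL [294.8 104. ]
notchL [311.2 104.1]
notchR [338.  104.1]
caulFR [354.4 104.1]
notchbot [324.6 129.9]
caulmidL [296.8 183.6]
caulmidR [352.3 183.7]
lidmidL [289.  176.2]
lidmidR [360.  176.2]
basemidL [266.6 169.5]
basemidR [382.4 169.5]
notch row [(263, 19), (266, 17), (295, 8), (312, 51), (317, 19), (334, 10), (338, 28), (355, 9), (385, 18)]
mid row [(267, 21), (291, 14), (297, 8), (361, 15), (381, 18)]
caulL col [(76, 12), (79, 16), (97, 8), (211, 23), (304, 32)] mid col [(79, 15), (97, 27), (113, 22), (118, 27), (125, 31), (128, 30), (131, 40), (204, 32), (305, 30), (313, 31), (322, 19)]
tgt 0.5748 -0.022 0.0666 94.9 | rz -14.1 (tilt 0.11) then dx 238.4 dy -26.2 dz 110.9
```

Emit:
step_arm(
  moves=[
    {"rx":0,"ry":0,"rz":-7,"dx":0,"dy":0,"dz":0,"gripper":0.0},
    {"rx":0,"ry":0,"rz":-7.1,"dx":0,"dy":0,"dz":0,"gripper":0.0},
    {"rx":0,"ry":0,"rz":0,"dx":38,"dy":-4,"dz":0,"gripper":0.0},
    {"rx":0,"ry":0,"rz":0,"dx":50,"dy":-5,"dz":0,"gripper":0.0},
    {"rx":0,"ry":0,"rz":0,"dx":50,"dy":-5,"dz":0,"gripper":0.0},
    {"rx":0,"ry":0,"rz":0,"dx":50,"dy":-6,"dz":0,"gripper":0.0},
    {"rx":0,"ry":0,"rz":0,"dx":50,"dy":-6,"dz":0,"gripper":0.0},
    {"rx":0,"ry":0,"rz":0,"dx":0,"dy":0,"dz":30,"gripper":0.0},
    {"rx":0,"ry":0,"rz":0,"dx":0,"dy":0,"dz":40,"gripper":0.0},
    {"rx":0,"ry":0,"rz":0,"dx":0,"dy":0,"dz":0,"gripper":0.0},
    {"rx":0,"ry":0,"rz":0,"dx":0,"dy":0,"dz":0,"gripper":0.0},
  ],
)

```text
clock: 38.05
tcp_pos: [0.5761, -0.0224, 0.1089]
orientation: [-2.124, -2.315, -0.0]
contact_force: [-0.5, -0.2, -0.2]
grip_width: 0.0424
gripper_force: 0.0
```

```bash
python3 - <<'E'
from q import *
go(.5748,-.022,.0666,94.9);print(r.get_obs()["grip_width"])
E
```

```text
tgt 0.5748 -0.022 0.0666 94.9 | rz 0.0 (tilt 0.02) then dx 0.6 dy -1.3 dz 42.3
0.042403923783228444
```

Emit:
step_arm(
  moves=[
    {"rx":0,"ry":0,"rz":0,"dx":0.5,"dy":-1,"dz":20,"gripper":0.0},
    {"rx":0,"ry":0,"rz":0,"dx":0,"dy":0,"dz":15,"gripper":0.0},
    {"rx":0,"ry":0,"rz":0,"dx":0,"dy":0,"dz":6.5,"gripper":0.0},
    {"rx":0,"ry":0,"rz":0,"dx":0,"dy":0,"dz":0,"gripper":-0.3},
    {"rx":0,"ry":0,"rz":0,"dx":0,"dy":0,"dz":0,"gripper":-1},
    {"rx":0,"ry":0,"rz":0,"dx":0,"dy":0,"dz":0,"gripper":-1},
    {"rx":0,"ry":0,"rz":0,"dx":0,"dy":0,"dz":0,"gripper":-1},
    {"rx":0,"ry":0,"rz":0,"dx":0,"dy":0,"dz":0,"gripper":-1},
    {"rx":0,"ry":0,"rz":0,"dx":0,"dy":0,"dz":0,"gripper":-1},
  ],
  grip_force=60,
)

```text
clock: 39.17
tcp_pos: [0.575, -0.022, 0.0674]
orientation: [2.123, 2.314, 0.001]
contact_force: [-2.1, 0.5, 6.2]
grip_width: 0.0097
gripper_force: 58.9
```

```bash
python3 - <<'E'
from q import *
p=pose();print(p[0],p[2])
c=r.camera_info("wrist");im=r.grab_frame("wrist");cv2.imwrite("pics/w15.png",im)
ax=np.array([np.cos(np.radians(p[2])),np.sin(np.radians(p[2]))]);ye=np.array([ax[1],-ax[0]])
U=proj(c,[[*(p[0][:2]+.035*ax+s*ye),.033] for s in(-.02,-.012,.012,.02)]);print(U.round(1).tolist())
b,g,rr=[im[...,k].astype(int) for k in range(3)]
for u in U[1:3]:
    x=int(u[0]);y0=int(u[1]);print([(y,tuple(im[y,x])) for y in range(y0-14,y0+15,2)])
E
```

```text
[ 0.57502504 -0.02203857  0.06741831] 94.92821262647506
[[280.1, 189.0], [296.8, 189.0], [346.8, 189.0], [363.4, 189.0]]
[(174, (np.uint8(125), np.uint8(157), np.uint8(94))), (176, (np.uint8(124), np.uint8(156), np.uint8(94))), (178, (np.uint8(96), np.uint8(115), np.uint8(70))), (180, (np.uint8(46), np.uint8(32), np.uint8(22))), (182, (np.uint8(49), np.uint8(34), np.uint8(24))), (184, (np.uint8(49), np.uint8(36), np.uint8(26))), (186, (np.uint8(50), np.uint8(37), np.uint8(27))), (188, (np.uint8(53), np.uint8(39), np.uint8(30))), (190, (np.uint8(52), np.uint8(37), np.uint8(27))), (192, (np.uint8(81), np.uint8(59), np.uint8(40))), (194, (np.uint8(94), np.uint8(69), np.uint8(48))), (196, (np.uint8(105), np.uint8(80), np.uint8(59))), (198, (np.uint8(110), np.uint8(83), np.uint8(63))), (200, (np.uint8(108), np.uint8(81), np.uint8(62))), (202, (np.uint8(107), np.uint8(80), np.uint8(61)))]
[(174, (np.uint8(125), np.uint8(154), np.uint8(94))), (176, (np.uint8(122), np.uint8(151), np.uint8(92))), (178, (np.uint8(81), np.uint8(91), np.uint8(57))), (180, (np.uint8(50), np.uint8(37), np.uint8(27))), (182, (np.uint8(51), np.uint8(38), np.uint8(28))), (184, (np.uint8(50), np.uint8(38), np.uint8(28))), (186, (np.uint8(52), np.uint8(39), np.uint8(29))), (188, (np.uint8(52), np.uint8(38), np.uint8(28))), (190, (np.uint8(68), np.uint8(47), np.uint8(35))), (192, (np.uint8(86), np.uint8(63), np.uint8(45))), (194, (np.uint8(94), np.uint8(68), np.uint8(49))), (196, (np.uint8(105), np.uint8(78), np.uint8(57))), (198, (np.uint8(104), np.uint8(77), np.uint8(58))), (200, (np.uint8(104), np.uint8(79), np.uint8(60))), (202, (np.uint8(105), np.uint8(78), np.uint8(59)))]
```

Emit:
step_arm(
  moves=[
    {"rx":0,"ry":0,"rz":0,"dx":0,"dy":0,"dz":-10,"gripper":-1},
    {"rx":0,"ry":0,"rz":0,"dx":0,"dy":0,"dz":-25,"gripper":-1},
    {"rx":0,"ry":0,"rz":0,"dx":0,"dy":0,"dz":-40,"gripper":-1},
    {"rx":0,"ry":0,"rz":0,"dx":0,"dy":0,"dz":-38,"gripper":-1},
    {"rx":0,"ry":0,"rz":7,"dx":0,"dy":0,"dz":0,"gripper":-1},
    {"rx":0,"ry":0,"rz":7,"dx":0,"dy":0,"dz":0,"gripper":-1},
    {"rx":0,"ry":0,"rz":0,"dx":-20,"dy":7,"dz":0,"gripper":-1},
    {"rx":0,"ry":0,"rz":0,"dx":-35,"dy":13,"dz":0,"gripper":-1},
    {"rx":0,"ry":0,"rz":0,"dx":-40,"dy":15,"dz":0,"gripper":-1},
    {"rx":0,"ry":0,"rz":0,"dx":-40,"dy":15,"dz":0,"gripper":-1},
    {"rx":0,"ry":0,"rz":0,"dx":-40,"dy":15,"dz":0,"gripper":-1},
    {"rx":0,"ry":0,"rz":0,"dx":-31,"dy":12,"dz":0,"gripper":-1},
    {"rx":0,"ry":0,"rz":0,"dx":-20,"dy":8,"dz":0,"gripper":-1},
    {"rx":0,"ry":0,"rz":0,"dx":0,"dy":0,"dz":0,"gripper":-1},
    {"rx":0,"ry":0,"rz":0,"dx":0,"dy":0,"dz":20,"gripper":-1},
    {"rx":0,"ry":0,"rz":0,"dx":0,"dy":0,"dz":0,"gripper":-1},
    {"rx":0,"ry":0,"rz":0,"dx":0,"dy":0,"dz":0,"gripper":-1},
  ],
)

```text
clock: 41.35
tcp_pos: [0.6229, -0.2574, 0.1593]
orientation: [-2.388, -2.04, 0.0]
contact_force: [0.4, 0.1, -5.6]
grip_width: 0.01
gripper_force: 58.8
```

```bash
python3 - <<'E'
from q import *
p=pose();print(p[0],p[2]);go(.623,-.259,.1304,80.9)
E
```

```text
[ 0.62288445 -0.25743272  0.15933458] 81.01308751930765
tgt 0.623 -0.259 0.1304 80.9 | rz 0.1 (tilt 0.07) then dx -1.5 dy 0.4 dz 28.9
```

Emit:
step_arm(
  moves=[
    {"rx":0,"ry":0,"rz":0.1,"dx":-1.5,"dy":0.3,"dz":10,"gripper":-1},
    {"rx":0,"ry":0,"rz":0,"dx":0,"dy":0,"dz":10,"gripper":-1},
    {"rx":0,"ry":0,"rz":0,"dx":0,"dy":0,"dz":5,"gripper":-1},
    {"rx":0,"ry":0,"rz":0,"dx":0,"dy":0,"dz":2,"gripper":-1},
    {"rx":0,"ry":0,"rz":0,"dx":0,"dy":0,"dz":1,"gripper":-1},
    {"rx":0,"ry":0,"rz":0,"dx":0,"dy":0,"dz":0,"gripper":-1},
  ],
)

```text
clock: 42.1
tcp_pos: [0.6232, -0.2603, 0.132]
orientation: [2.392, 2.036, 0.0]
contact_force: [-0.2, -0.3, -4.8]
grip_width: 0.0099
gripper_force: 59.0
```

Emit:
step_arm(
  moves=[
    {"rx":0,"ry":0,"rz":0,"dx":0.5,"dy":0,"dz":1,"gripper":-1},
    {"rx":0,"ry":0,"rz":0,"dx":0,"dy":0,"dz":1,"gripper":-1},
    {"rx":0,"ry":0,"rz":0,"dx":0,"dy":0,"dz":0.5,"gripper":-1},
    {"rx":0,"ry":0,"rz":0,"dx":0,"dy":0,"dz":0,"gripper":-1},
  ],
)

```text
clock: 42.6
tcp_pos: [0.6237, -0.2597, 0.1306]
orientation: [2.391, 2.036, 0.001]
contact_force: [-2.9, 0.8, 5.8]
grip_width: 0.01
gripper_force: 60.1
```

Seated. I'll release, rise and take the last look.

Emit:
step_arm(
  moves=[
    {"rx":0,"ry":0,"rz":0,"dx":0,"dy":0,"dz":0,"gripper":0.0},
    {"rx":0,"ry":0,"rz":0,"dx":0,"dy":0,"dz":0,"gripper":0.0},
    {"rx":0,"ry":0,"rz":0,"dx":0,"dy":0,"dz":0,"gripper":0.0},
    {"rx":0,"ry":0,"rz":0,"dx":0,"dy":0,"dz":-20,"gripper":0.0},
    {"rx":0,"ry":0,"rz":0,"dx":0,"dy":0,"dz":-50,"gripper":0.0},
    {"rx":0,"ry":0,"rz":0,"dx":0,"dy":0,"dz":-30,"gripper":0.0},
    {"rx":0,"ry":0,"rz":0,"dx":0,"dy":0,"dz":0,"gripper":0.0},
    {"rx":0,"ry":0,"rz":0,"dx":0,"dy":0,"dz":0,"gripper":0.0},
  ],
)

```text
clock: 43.6
tcp_pos: [0.6228, -0.2597, 0.2295]
orientation: [2.392, 2.037, -0.0]
contact_force: [-1.5, 0.1, 0.1]
grip_width: 0.043
gripper_force: 0.0
```

```bash
python3 - <<'E'
from q import *
p=pose();print(p[0],p[2]);cv2.imwrite("pics/w16.png",w:=r.grab_frame("wrist"))
s=r.grab_frame("side")[120:350,160:430]
a=cv2.resize(w[50:290,220:430],(525,600),interpolation=cv2.INTER_CUBIC)
b=cv2.resize(s,(275,234)); b2=cv2.resize(r.grab_frame("scene")[140:320,180:420],(275,206))
cv2.imwrite("pics/v2.png",np.hstack([a,cv2.copyMakeBorder(np.vstack([b,b2]),0,600-440,0,0,0)]))
E
```

```text
[ 0.62283385 -0.25970396  0.22947002] 80.82364298000822
```

View pics/v2.png

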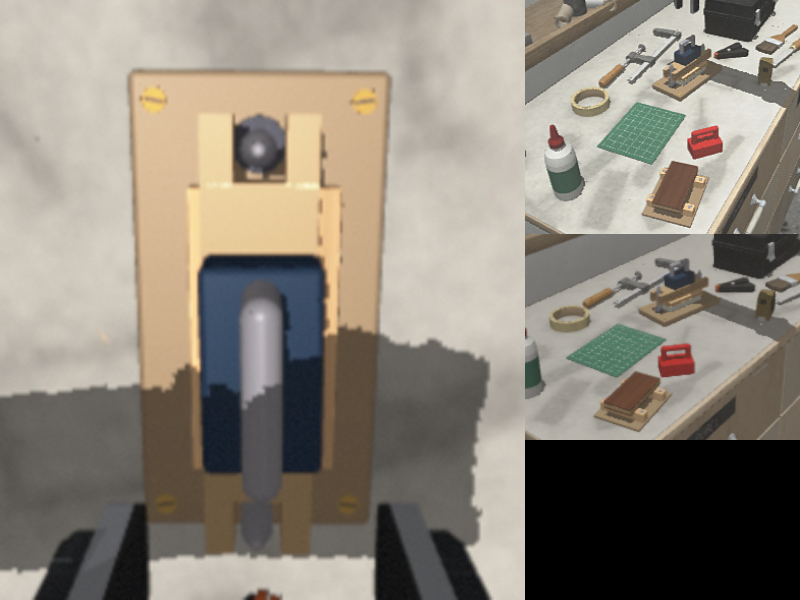

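The last look shows the weight centred on the caul (block (200,257)–(322,470)), the notches round the posts, and the pale lid's edges even on both sides. The dark lid is on the rack, the mat is empty, and the bystanders and the red block haven't moved.

```bash
python3 -c "
from bench import r
print(r.hand_in())"
```

```text
the job is handed in; nothing more can be done
None
```

The job is handed in: the dark lid lies across both rack battens, the pale lid is in the press under the caul and the blue weight, all within about 1–2 mm of centre by camera, with 43.6 of the 122 s used; no verdict came back.

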